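Contact check of electrode blocks on two faces

TASK

Check the contacts of the electrode blocks on the bench (one or two of them today). Clamp them all in the slide-jaw fixture with their blue-ringed contacts up and rest the probe tip gently for about a second on each brass contact, in the order white, grey, red; then turn each block so that its yellow-ringed contact is up, clamp them all again and probe those contacts in the same order. Finish with the probe hanging in its stand, all blocks lying flat in the green tray and the jaw left well open, and leave the other things on the bench where they are.

Things in the scene. Friction and masses are not known exactly. Their poses are not given: they have to be found in the camera images.
- fixture: slide-jaw fixture: plate 12 mm thick, x -120 to 50, y -102 to 102 mm, two blue jaws. Origin at bench height under the middle of the clamping row; x points to the fixed jaw, y along the jaws. Blocks lie on the plate. Two clamping places, at x 0, y +64 and -64 mm: on each jaw a steel pad 36 mm wide, top 32 mm above the bench; fixed pad faces at x 20 mm. The moving jaw is on the -x side.
- jaw (a joint): opening of the moving jaw, m: the gap between the pads is 38 mm + this value (0 to 45 mm), so it reads 2 mm when 40 mm wide blocks are clamped and cannot be less then. The jaw slides along the fixture's x with about 4 N of friction and stays where it is left.
- jaw_post (a point): centre of the top of the red upright handle on the moving jaw, by which it is pushed and pulled: 16 mm (x) by 20 mm (y), free from 20 mm to 64 mm above the bench, 62 mm to the -x side of the middle when the joint reads 0.
- tray_in (a point): centre of the inner floor (4 mm above the bench) of the low green tray for tested blocks, fixed; inside 182 mm (x) by 132 mm (y), walls 4 mm thick and 16 mm high; axes are the tray's.
- stand: grey square probe stand fixed to the bench, origin at bench height under its centre: tower 50 mm square and 85 mm high with a 28 mm square hole from above, on a dark foot 80 mm square and 10 mm high.
- probe: spring test probe, 80 g, hanging upright in the stand by its black collar. Origin at the tip (spring out), z up along the probe: steel shank 12 mm in diameter from 12 to 70 mm, collar 48 mm in diameter from 70 to 75 mm, orange handle 24 mm square (sides along x and y) from 75 to 155 mm. When home in the stand the collar rests on its rim and the origin is 15 mm above the bench.
- probe_tip (a point): end of the probe's thin brass plunger, 5 mm in diameter; it is sprung and gives up to 9 mm (about 0.7 to 2.6 N).
- block_white: white plastic electrode block, 40 mm (x) by 44 mm (y) by 40 mm (z), 150 g, loose, may be absent. Origin at the centre of the face opposite the blue-ringed one (its underside at the start).
- white_blue (a point): centre of the blue-ringed brass contact (brass 14 mm across) on the +z face of the white block, at (0, 9, 40) mm in the block's frame.
- white_yellow (a point): centre of the yellow-ringed brass contact (brass 14 mm across) on the +x face of the white block, at (20, -9, 20) mm in the block's frame.
- block_grey: grey plastic electrode block, 40 mm (x) by 44 mm (y) by 40 mm (z), 150 g, loose, may be absent. Origin at the centre of the face opposite the blue-ringed one (its underside at the start).
- grey_blue (a point): centre of the blue-ringed brass contact (brass 14 mm across) on the +z face of the grey block, at (0, 9, 40) mm in the block's frame.
- grey_yellow (a point): centre of the yellow-ringed brass contact (brass 14 mm across) on the +x face of the grey block, at (20, -9, 20) mm in the block's frame.
- block_red: red plastic electrode block, 40 mm (x) by 44 mm (y) by 40 mm (z), 150 g, loose, may be absent. Origin at the centre of the face opposite the blue-ringed one (its underside at the start).
- red_blue (a point): centre of the blue-ringed brass contact (brass 14 mm across) on the +z face of the red block, at (0, 9, 40) mm in the block's frame.
- red_yellow (a point): centre of the yellow-ringed brass contact (brass 14 mm across) on the +x face of the red block, at (20, -9, 20) mm in the block's frame.
- jar: glass jar with white lid and green label, 70 mm wide, 75 mm high; not part of the job, origin at its underside.
- washbottle: white bottle with red cap, 66 mm wide, 170 mm high; not part of the job, origin at its underside.
- amber: amber glass bottle, 60 mm wide, 110 mm high; not part of the job, origin at its underside.
- beaker: glass beaker, 80 mm wide, 90 mm high; not part of the job, origin at its underside.
- handheld: grey handheld instrument with a dark screen lying flat, 72 by 145 by 10 mm; not part of the job, origin at its underside.
- spectacles: clear safety spectacles, 50 by 135 by 33 mm; not part of the job, origin at its underside.
Not all that is in view belongs to the job. Several things look just like the part that bears tray_in: the one meant starts farthest to the robot's right. Of the things shaped like the block_red, the red one is meant.

How it is judged:
On the way, in this order (a step that is already met when the one before it is completed fails the run):
1. all the blocks are clamped between the jaws of the fixture, with their blue-ringed contacts up (value of joint jaw below 0.0035 m and angle between the y axis of each of block_white, block_grey, block_red and the y axis of fixture, either way round below 0.12 rad and x of white_blue in the frame of fixture between -0.005 and 0.005 m and z of white_blue in the frame of fixture between 0.0485 and 0.056 m and (y of block_white in the frame of fixture between 0.038 and 0.09 m or y of block_white in the frame of fixture between -0.09 and -0.038 m) and x of grey_blue in the frame of fixture between -0.005 and 0.005 m and z of grey_blue in the frame of fixture between 0.0485 and 0.056 m and (y of block_grey in the frame of fixture between 0.038 and 0.09 m or y of block_grey in the frame of fixture between -0.09 and -0.038 m) and x of red_blue in the frame of fixture between -0.005 and 0.005 m and z of red_blue in the frame of fixture between 0.0485 and 0.056 m and (y of block_red in the frame of fixture between 0.038 and 0.09 m or y of block_red in the frame of fixture between -0.09 and -0.038 m)), for 0.2 s.
2. the probe tip rests on the blue-ringed brass contact of the white block, which lies in the fixture with that face up (angle between the y axis of block_white and the y axis of fixture, either way round below 0.12 rad and x of white_blue in the frame of fixture between -0.005 and 0.005 m and z of white_blue in the frame of fixture between 0.0485 and 0.056 m and (y of block_white in the frame of fixture between 0.038 and 0.09 m or y of block_white in the frame of fixture between -0.09 and -0.038 m) and horizontal distance between probe_tip and white_blue below 0.008 m and distance between probe_tip and white_blue below 0.01 m and contact force between probe and block_white above 0.2 N), for 0.3 s.
3. the probe tip rests on the blue-ringed brass contact of the grey block, which lies in the fixture with that face up (angle between the y axis of block_grey and the y axis of fixture, either way round below 0.12 rad and x of grey_blue in the frame of fixture between -0.005 and 0.005 m and z of grey_blue in the frame of fixture between 0.0485 and 0.056 m and (y of block_grey in the frame of fixture between 0.038 and 0.09 m or y of block_grey in the frame of fixture between -0.09 and -0.038 m) and horizontal distance between probe_tip and grey_blue below 0.008 m and distance between probe_tip and grey_blue below 0.01 m and contact force between probe and block_grey above 0.2 N), for 0.3 s.
4. the probe tip rests on the blue-ringed brass contact of the red block, which lies in the fixture with that face up (angle between the y axis of block_red and the y axis of fixture, either way round below 0.12 rad and x of red_blue in the frame of fixture between -0.005 and 0.005 m and z of red_blue in the frame of fixture between 0.0485 and 0.056 m and (y of block_red in the frame of fixture between 0.038 and 0.09 m or y of block_red in the frame of fixture between -0.09 and -0.038 m) and horizontal distance between probe_tip and red_blue below 0.008 m and distance between probe_tip and red_blue below 0.01 m and contact force between probe and block_red above 0.2 N), for 0.3 s.
5. all the blocks are clamped between the jaws of the fixture, turned, with their yellow-ringed contacts up (value of joint jaw below 0.0035 m and angle between the y axis of each of block_white, block_grey, block_red and the y axis of fixture, either way round below 0.12 rad and x of white_yellow in the frame of fixture between -0.005 and 0.005 m and z of white_yellow in the frame of fixture between 0.0485 and 0.056 m and (y of block_white in the frame of fixture between 0.038 and 0.09 m or y of block_white in the frame of fixture between -0.09 and -0.038 m) and x of grey_yellow in the frame of fixture between -0.005 and 0.005 m and z of grey_yellow in the frame of fixture between 0.0485 and 0.056 m and (y of block_grey in the frame of fixture between 0.038 and 0.09 m or y of block_grey in the frame of fixture between -0.09 and -0.038 m) and x of red_yellow in the frame of fixture between -0.005 and 0.005 m and z of red_yellow in the frame of fixture between 0.0485 and 0.056 m and (y of block_red in the frame of fixture between 0.038 and 0.09 m or y of block_red in the frame of fixture between -0.09 and -0.038 m)), for 0.2 s.
6. the probe tip rests on the yellow-ringed brass contact of the white block, which lies in the fixture with that face up (angle between the y axis of block_white and the y axis of fixture, either way round below 0.12 rad and x of white_yellow in the frame of fixture between -0.005 and 0.005 m and z of white_yellow in the frame of fixture between 0.0485 and 0.056 m and (y of block_white in the frame of fixture between 0.038 and 0.09 m or y of block_white in the frame of fixture between -0.09 and -0.038 m) and horizontal distance between probe_tip and white_yellow below 0.008 m and distance between probe_tip and white_yellow below 0.01 m and contact force between probe and block_white above 0.2 N), for 0.3 s.
7. the probe tip rests on the yellow-ringed brass contact of the grey block, which lies in the fixture with that face up (angle between the y axis of block_grey and the y axis of fixture, either way round below 0.12 rad and x of grey_yellow in the frame of fixture between -0.005 and 0.005 m and z of grey_yellow in the frame of fixture between 0.0485 and 0.056 m and (y of block_grey in the frame of fixture between 0.038 and 0.09 m or y of block_grey in the frame of fixture between -0.09 and -0.038 m) and horizontal distance between probe_tip and grey_yellow below 0.008 m and distance between probe_tip and grey_yellow below 0.01 m and contact force between probe and block_grey above 0.2 N), for 0.3 s.
8. the probe tip rests on the yellow-ringed brass contact of the red block, which lies in the fixture with that face up (angle between the y axis of block_red and the y axis of fixture, either way round below 0.12 rad and x of red_yellow in the frame of fixture between -0.005 and 0.005 m and z of red_yellow in the frame of fixture between 0.0485 and 0.056 m and (y of block_red in the frame of fixture between 0.038 and 0.09 m or y of block_red in the frame of fixture between -0.09 and -0.038 m) and horizontal distance between probe_tip and red_yellow below 0.008 m and distance between probe_tip and red_yellow below 0.01 m and contact force between probe and block_red above 0.2 N), for 0.3 s.
At the end, for the whole second after the job is handed in: every block present lies at rest on the floor of the tray, the probe hangs upright in its stand (within 14 mm of its centre, collar on the rim to 4 mm), the jaw is open by more than 12 mm on its joint (gap over 50 mm) (value of joint jaw above 0.012 m and horizontal distance between probe and stand below 0.014 m and angle between probe's own z axis and vertical below 0.08 rad and z of probe in the frame of stand between 0.01 and 0.019 m and linear speed of each of probe, block_white, block_grey, block_red below 0.02 m/s and x of block_white in the frame of tray_in between -0.091 and 0.091 m and y of block_white in the frame of tray_in between -0.066 and 0.066 m and z of each of block_white, white_blue, white_yellow, block_grey, grey_blue, grey_yellow, block_red, red_blue, red_yellow in the frame of tray_in below 0.046 m and x of block_grey in the frame of tray_in between -0.091 and 0.091 m and y of block_grey in the frame of tray_in between -0.066 and 0.066 m and x of block_red in the frame of tray_in between -0.091 and 0.091 m and y of block_red in the frame of tray_in between -0.066 and 0.066 m); the robot touches nothing.
It fails at once if the probe is pressed hard (over 18 N) on a block (contact force between probe and block_white above 18 N or contact force between probe and block_grey above 18 N or contact force between probe and block_red above 18 N).
It fails at once if another thing on the bench is moved by more than 4 cm (distance of any of jar, washbottle, amber, beaker, handheld, spectacles from where it was at the start of the episode above 0.04 m).
Of block_white, block_grey, block_red only 1 to 2 are there at a start; the rules pass over those that are not, and their reading is None.
At some moment in a run one of block_white, block_grey, block_red may be knocked a few centimetres aside while the robot is not near it.
It also fails if it takes over 210 s, if anything falls off the work surface, if the arm or the gripper's body presses on something with over 40 N, if the wrist force passes 120 N, or if a joint passes its speed limit or range.

ROBOT

A 6-joint arm with a two-finger parallel gripper is mounted at the origin on the work surface. World frame = base frame: x ahead of the robot, y to its left, z up, the work surface at z = 0. Lengths are in m, angles in rad, forces in N, time in s.
With the tool pointing down it reaches from about 0.35 to 0.775 m from the base axis. Payload 5.5 kg.
Tool frame: the origin (TCP) lies on the centre line of the jaws, within the pads' length; the fingertips stand 11 mm ahead of it and the grasp point (between the pads) lies 8 mm behind it; z points along the fingers, y is the line along which they close (so a half turn about z gives the same grasp; the last joint's range is limited). The gripper opens to 85 mm and grips with 20 to 120 N. Pads are 22 mm wide; open, the fingers measure 114 mm over their backs; the gripper's body (76 mm by 85 mm) begins 54 mm behind the grasp point. The pads swing forward as they close: fully open they stand 13 mm farther back than shut.
Start: joints at [1.147, 0.313, 0.046, 1.304, 0, 1.431], TCP at [0.161, 0.552, 0.242] pointing down, gripper open.
Joint ranges: [-2.76, 2.76], [-0.86, 1.69], [-1.03, 1.26], [-2.2, 2.34], [-1.47, 1.5], [-3.14, 3.14]. Speed limits (rad/s): [2.57, 2.57, 3.14, 3.14, 3.14, 3.14].

INTERFACE

Orientations are given as a unit quaternion [w, x, y, z].
In Python, from workcell import env, viewer, order, models gives the robot as it stands.
- The arm moves only by the tool drive_tool, never from a script. Its argument "series" is a list that holds one entry, the list of rows, each a list of 6 numbers: the shift along the tool's x, y, z each as a share of 120 mm, from -1 to 1, then the turn, a rotation vector about the tool's x, y, z each as a share of 180 degrees, from -1 to 1. A call has 1 to 20 rows; each row shifts and turns the commanded pose from where the row before left it, along the tool's axes as they then stand; what a row does not reach is not made up. A row lasts 1/8 s, in which the tool goes at most 62.5 mm and 10.7 degrees, less where a joint would pass 70% of its speed; a pose out of reach is approached as far as the arm can. A call with a number of a shift or a turn outside -1 to 1 is refused whole. A call with a gripper value outside its range is refused whole. "jaw" is the opening, from -1 (shut) to 1 (fully open), set as the call begins (left out, the last holds). The fingers move at their own pace and stop on an object; "grip_force" is the grip in N (left out, the last holds). Time passes only in rows, so rows that do not move let the fingers close. It gives the time, the measured TCP pose, the force, the opening and the grip force at its end, in the units of the state.
- env.get_state(): the state, without advancing time (a new reading comes with each control period).
- viewer.read_camera(name): name is "scene" or "top" or "wrist"; returns the picture (420x560x3 uint8, red, green, blue); there is no depth.
- viewer.camera_info(name): a dict with "intrinsics" (3x3 intrinsics, pixels), "D" ([k1, k2, p1, p2, k3] as OpenCV has them; the pictures are not rectified), "R" (3x3) and "t" (3): a world point X has camera coordinates R X + t; the wrist camera has in their place "T_tool_cam" (4x4, takes a point from camera to tool coordinates, whose origin is the TCP and whose axes are the flange's). Camera axes: x right, y down, z forward; pixel columns grow to the right and rows downward; lengths in m; the calibration is good to about 2 mm. A picture is of the moment at which its call begins: read the wrist's pose just before it. camera_info takes no time and is no camera call.
- order.hand_in(): hands the job in; it is judged then, once.
Trained networks look in the newest picture that a camera, given by its name, has taken for a name from the list of things; names that differ only in an ending like _2 or _b are one class to them, and where a whole thing is asked for, a point or a joint stands for the part that bears it (a point fixed in the world has none). Each returns a list of dicts, best first, with "score" (0 to 1); they miss things now and then, are a little off and sometimes report something else, mostly with a low value. They report only what shows in the picture. A call takes as long as a camera call. They do not tell look-alikes from the thing itself.
- models.silhouettes(label, camera): "region" (420x560 bool, what is visible of it) and "location" ([column, row] in pixels, amid what is visible of it).
The state is a dict: "clock": time; "joint_pos": joint angles; "qvel": joint speeds; "tau": joint torques, N m; "tcp_pos": TCP position; "orientation": TCP orientation; "wrist_force": force on the tool from outside, world axes, zero at the start; "ft_torque": the same for the moment, N m; "finger_gap": finger opening in m; "grip_force": force on a finger pad.
Only numpy, scipy, OpenCV 4.12 (cv2) and the standard library are available. Lean on these libraries where they do the work, as an engineer would, in place of code of your own. Each camera call takes 0.05 s, during which the arm holds its last target. There are 200 camera calls.

## Working session

There is one attempt and no reset: what is moved stays moved. The work goes in short steps, Python scripts to look and compute and a tool call to move; the robot and the scene stay as the last step left them, time stands still between calls to the robot, and variables do not carry over. Pictures are saved under pics/ and viewed, at most 14 in all, crops included, and the job is handed in when it is done.

Besides the shell and the picture viewer there is one more tool, called as name(argument=value, ...) on one line, values as JSON. drive_tool: Moves the arm, as the interface text tells. Its arguments: {"type":"object","properties":{"series":{"type":"array"},"jaw":{"type":"number"},"grip_force":{"type":"number"}},"required":["series"]}

```bash
ls; mkdir -p pics; cat > h.py <<'E'
import numpy as np, cv2
from scipy.spatial.transform import Rotation as Rn
from workcell import env, viewer, order, models
def snap(c,fn=None):
    im=viewer.read_camera(c)
    if fn: cv2.imwrite('pics/'+fn,im[:,:,::-1])
    return im
def cam(c,st=None):
    i=viewer.camera_info(c);K=np.array(i['intrinsics']);D=np.array(i['D'])
    if 'R' in i: return K,D,np.array(i['R']),np.array(i['t'])
    st=st or env.get_state();q=np.array(st['orientation']);Rt=Rn.from_quat(q[[1,2,3,0]]).as_matrix()
    T=np.array(i['T_tool_cam']);Rc=Rt@T[:3,:3];c=Rt@T[:3,3]+np.array(st['tcp_pos'])
    return K,D,Rc.T,-Rc.T@c
def back(px,z,C):
    K,D,R,t=C;p=np.atleast_2d(np.array(px,float))
    u=cv2.undistortPoints(p[:,None],K,D)[:,0];d=np.c_[u,np.ones(len(u))]@R;c=-R.T@t
    return c+d*((z-c[2])/d[:,2])[:,None]
def proj(X,C):
    K,D,R,t=C;return cv2.projectPoints(np.atleast_2d(np.array(X,float)),cv2.Rodrigues(R)[0],t,K,D)[0][:,0]
E
python3 - <<'E'
from h import *
print(env.get_state())
for c in ['scene','top']:
    snap(c,c+'0.png');print(c,cam(c))
E
```

```text
pics
{'clock': 0.0, 'joint_pos': array([ 1.14738187e+00,  3.14026452e-01,  4.49360646e-02,  1.30360220e+00,
       -2.43018867e-05,  1.43117703e+00]), 'qvel': array([ 0.00055912, -0.00014684,  0.00068356,  0.0004398 , -0.00043188,
       -0.0008367 ]), 'tau': array([-2.17320026e-03, -4.80634332e+01,  2.98530650e+01,  1.95269391e-02,
       -2.02026254e-04, -6.87693444e-06]), 'tcp_pos': array([0.16081425, 0.55151933, 0.24137649]), 'orientation': array([-2.51729989e-04,  1.41421800e-01,  9.89948976e-01, -9.14181442e-04]), 'wrist_force': array([-0.30924867,  0.51321029,  0.12707086]), 'ft_torque': array([-0.01661429,  0.02954986,  0.02740693]), 'grip_force': 0.0, 'finger_gap': 0.08542441953612157}
scene (array([[447.07318316,   0.        , 282.85004895],
       [  0.        , 447.07318316, 210.15088493],
       [  0.        ,   0.        ,   1.        ]]), array([-0.03125692,  0.        ,  0.        ,  0.        ,  0.        ]), array([[-0.18936921,  0.98176312,  0.01674769],
       [ 0.77534426,  0.15997565, -0.61094113],
       [-0.60247869, -0.10270821, -0.79149886]]), array([ 0.04849352, -0.3827255 ,  1.85499534]))
top (array([[462.00026134,   0.        , 280.930378  ],
       [  0.        , 462.00026134, 217.76937253],
       [  0.        ,   0.        ,   1.        ]]), array([-0.07730176,  0.        ,  0.        ,  0.        ,  0.        ]), array([[-0.00500145, -0.99993757, -0.00999225],
       [-0.99831951,  0.00556976, -0.05768134],
       [ 0.05773339,  0.00968697, -0.99828504]]), array([0.05737706, 0.56974406, 1.13917313]))
```

View pics/top0.png

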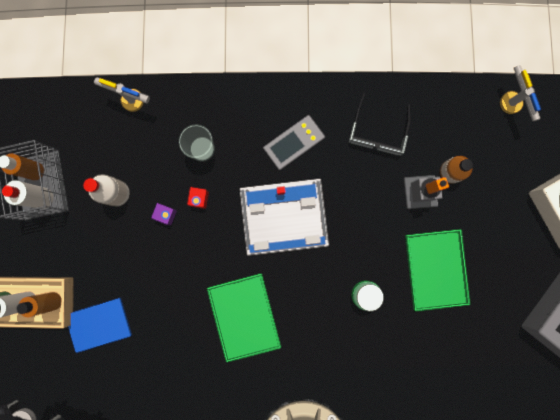

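View pics/scene0.png

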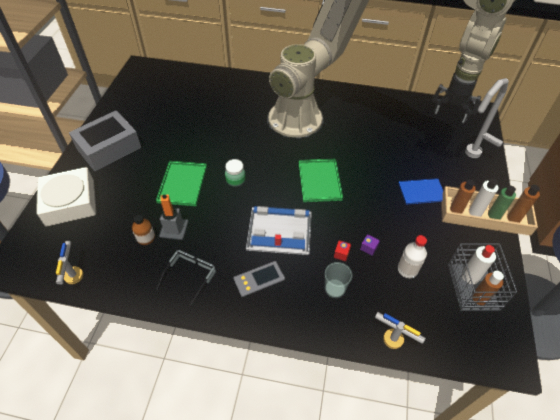

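Top view shows the red block at (197,198), with a purple look-alike at (163,214). The fixture is at (285,217), with its red post at (281,191). The trays are at (244,317) and (437,270); I take the right one, (437,270). The probe and stand are at (430,190). I see no white or grey block. Next: a close crop and the measurements.

```bash
cat > m1.py <<'E'
from h import *
im=snap('top');C=cam('top')
cv2.imwrite('pics/crop1.png',cv2.resize(im[140:320,140:480],None,fx=2.3,fy=2.3,interpolation=cv2.INTER_CUBIC)[:,:,::-1])
for n in ['block_red','block_white','block_grey','fixture','tray_in','stand','probe','jaw']:
    for r in models.silhouettes(n,'top')[:4]:
        if r['score']<.15: continue
        ys,xs=np.nonzero(r['region']); 
        rc=cv2.minAreaRect(np.c_[xs,ys].astype(np.float32))
        print(n,round(r['score'],2),np.round(r['location'],1),np.round(rc[0],1),np.round(rc[1],1),round(rc[2],1),len(xs))
        z={'block_red':.04,'fixture':.012,'tray_in':.016,'stand':.0}.get(n)
        if z is not None and r['score']>.4:
            B=back(cv2.boxPoints(rc),z,C)[:,:2]; print('  c',B.mean(0).round(4),np.round(B,4).tolist())
E
python3 m1.py
```

```text
block_red 0.8 [198.2 199.7] [198.  197.1] [18.7 18.2] 9.5 342
  c [0.621  0.2587] [[0.6027, 0.2853], [0.6473, 0.2781], [0.6393, 0.2321], [0.5948, 0.2393]]
block_red 0.53 [164.9 215.6] [163.6 213.7] [21.4 16.7] 21.8 348
  c [0.5805 0.344 ] [[0.5713, 0.3765], [0.6097, 0.3614], [0.5897, 0.3115], [0.5514, 0.3267]]
block_white 0.38 [282.8 216.4] [283.3 216.2] [67.7 82.3] 83.3 5508
block_grey 0.68 [278.7 200.7] [281.2 197.2] [23.1 69.5] 83.4 1232
block_grey 0.26 [284.6 213.9] [283.2 216.3] [67.9 81.8] 83.7 5485
fixture 0.64 [367.6 295.8] [367.  295.5] [31.8 27.6] 45.0 741
  c [ 0.3748 -0.1595] [[0.379, -0.1069], [0.4271, -0.1563], [0.3706, -0.2121], [0.3226, -0.1626]]
fixture 0.61 [285.4 214.1] [283.1 216.3] [67.4 81.5] 83.3 5453
  c [0.5743 0.0491] [[0.6472, 0.1608], [0.6701, -0.0438], [0.5014, -0.0618], [0.4786, 0.141]]
tray_in 0.89 [244.7 319. ] [243.3 317.2] [77.  56.2] 75.2 4242
  c [0.3232 0.1493] [[0.3977, 0.2415], [0.4331, 0.1056], [0.2487, 0.0575], [0.2131, 0.1926]]
tray_in 0.7 [438.9 269.1] [437.3 269.5] [75.9 57.4] 84.3 4252
  c [ 0.4383 -0.3371] [[0.5261, -0.2562], [0.5394, -0.4022], [0.3498, -0.4176], [0.3377, -0.2723]]
stand 0.66 [415.6 195.9] [422.5 191.5] [31. 35.] 90.0 698
  c [ 0.6364 -0.3081] [[0.6764, -0.2637], [0.6762, -0.3546], [0.5963, -0.3523], [0.5967, -0.2619]]
stand 0.37 [427.8 190.1] [433.5 187.5] [19. 25.] 90.0 366
probe 0.87 [428.1 190.2] [434. 188.] [18. 26.] 90.0 372
jaw 0.86 [278.  196.4] [281.  197.6] [23.2 70.3] 82.6 1214
```

View pics/crop1.png

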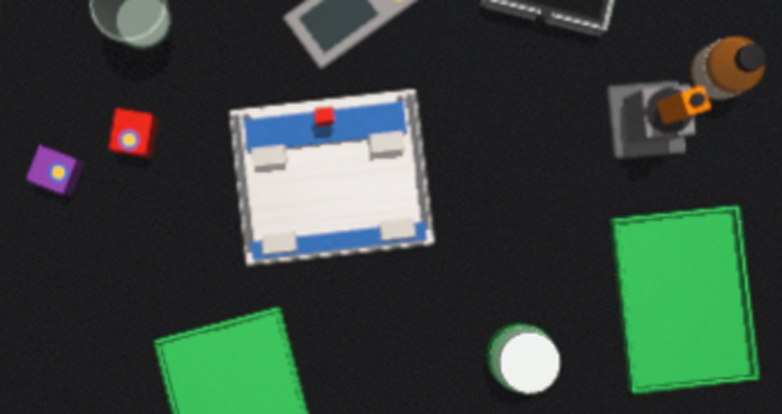

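```bash
cat > plan.py <<'E'
# usage: plan.py x y z yaw(tool y angle, deg) tilt(deg about tool y)  -> rows in tool units, turn first then shift, and shift first
import sys; from h import *
def target(psi,tilt=0):
    a=np.radians(psi);X=[-np.sin(a),np.cos(a),0];Y=[np.cos(a),np.sin(a),0]
    return Rn.from_matrix(np.c_[X,Y,[0,0,-1]])*Rn.from_rotvec([0,np.radians(tilt),0])
def main(x,y,z,psi,tilt=0):
    s=env.get_state();q=np.array(s['orientation']);R=Rn.from_quat(q[[1,2,3,0]]);G=target(psi,tilt)
    r=(R.inv()*G).as_rotvec()/np.pi;d=np.array([x,y,z])-s['tcp_pos']
    print('turn',r.round(4),'shift after',(G.inv().apply(d)/.12).round(3),'shift before',(R.inv().apply(d)/.12).round(3))
    print('clock %.2f tcp %s F %s gap %.4f grip %.1f j %s'%(s['clock'],s['tcp_pos'].round(4),s['wrist_force'].round(1),s['finger_gap'],s['grip_force'],s['joint_pos'].round(2)))
if __name__=='__main__': main(*map(float,sys.argv[1:]))
E
python3 plan.py .58 .22 .26 170.8; python3 -c "
from h import *
print(viewer.camera_info('wrist'))"
```

```text
turn [ 0.     -0.     -0.5392] shift after [ 2.173 -3.889 -0.148] shift before [-4.127 -1.678 -0.148]
clock 0.55 tcp [0.161  0.552  0.2423] F [ 0.6 -0.2 -0.3] gap 0.0857 grip 0.0 j [1.15 0.31 0.05 1.3  0.   1.43]
{'intrinsics': array([[337.36127698,   0.        , 280.81406217],
       [  0.        , 337.36127698, 210.1463289 ],
       [  0.        ,   0.        ,   1.        ]]), 'D': array([-0.04110614,  0.        ,  0.        ,  0.        ,  0.        ]), 'T_tool_cam': array([[ 8.41970989e-04, -9.59790483e-01, -2.80716085e-01,
         7.06339324e-02],
       [ 9.99999631e-01,  8.55819451e-04,  7.32530664e-05,
        -1.52769525e-04],
       [ 1.69934690e-04, -2.80716044e-01,  9.59790849e-01,
        -1.31040000e-01],
       [ 0.00000000e+00,  0.00000000e+00,  0.00000000e+00,
         1.00000000e+00]])}
```

drive_tool(series=[[[-0.413, -0.168, -0.015, 0, 0, 0], [-0.413, -0.168, -0.015, 0, 0, 0], [-0.413, -0.168, -0.015, 0, 0, 0], [-0.413, -0.168, -0.015, 0, 0, 0], [-0.413, -0.168, -0.015, 0, 0, 0], [-0.413, -0.168, -0.015, 0, 0, 0], [-0.413, -0.168, -0.015, 0, 0, 0], [-0.413, -0.168, -0.015, 0, 0, 0], [-0.413, -0.168, -0.015, 0, 0, 0], [-0.413, -0.168, -0.015, 0, 0, 0], [0, 0, 0, 0, 0, -0.054], [0, 0, 0, 0, 0, -0.054], [0, 0, 0, 0, 0, -0.054], [0, 0, 0, 0, 0, -0.054], [0, 0, 0, 0, 0, -0.054], [0, 0, 0, 0, 0, -0.054], [0, 0, 0, 0, 0, -0.054], [0, 0, 0, 0, 0, -0.054], [0, 0, 0, 0, 0, -0.054], [0, 0, 0, 0, 0, -0.054]]], jaw=1)

```text
clock: 3.05
tcp_pos: [0.5803, 0.2197, 0.2603]
orientation: [0.0, -0.651, 0.759, 0.0]
wrist_force: [-0.9, -0.5, 0.2]
finger_gap: 0.0852
grip_force: 0.0
```

```bash
cat > m2.py <<'E'
from h import *
import sys
fn=sys.argv[1]; s=env.get_state(); C=cam('wrist',s); im=snap('wrist',fn)
print(s['tcp_pos'].round(4), s['clock'])
for n,z in [('block_red',.04),('red_blue',.04)]:
    for r in models.silhouettes(n,'wrist')[:2]:
        ys,xs=np.nonzero(r['region']);rc=cv2.minAreaRect(np.c_[xs,ys].astype(np.float32))
        B=back(cv2.boxPoints(rc),z,C)[:,:2]
        print(n,round(r['score'],2),np.round(r['location'],1),back(r['location'],z,C).round(4),len(xs),np.round(B,4).tolist())
E
python3 m2.py w1.png; python3 plan.py .58 .22 .26 170.8
```

```text
[0.5803 0.2197 0.2603] 3.05
block_red 0.78 [297.3 282.9] [[0.58   0.3403 0.04  ]] 1618 [[0.6112, 0.3568], [0.5905, 0.3025], [0.5507, 0.3195], [0.5699, 0.3751]]
block_red 0.73 [249.  217.4] [[0.6212 0.2533 0.04  ]] 1653 [[0.6378, 0.2298], [0.5952, 0.2363], [0.6028, 0.2829], [0.6469, 0.2762]]
red_blue 0.7 [295.8 278.9] [[0.581  0.3349 0.04  ]] 1633 [[0.6122, 0.3555], [0.5887, 0.3009], [0.5494, 0.32], [0.5714, 0.3761]]
red_blue 0.58 [250.7 218.2] [[0.6196 0.2545 0.04  ]] 1620 [[0.6378, 0.2298], [0.5952, 0.2363], [0.6028, 0.2829], [0.6469, 0.2762]]
turn [-0.      0.     -0.0001] shift after [-0.002  0.003  0.003] shift before [-0.002  0.003  0.003]
clock 3.20 tcp [0.5804 0.2197 0.2603] F [-0.4  0.4  0.2] gap 0.0854 grip 0.0 j [ 0.23  0.4   0.22  1.39  0.   -1.18]
```

View pics/w1.png

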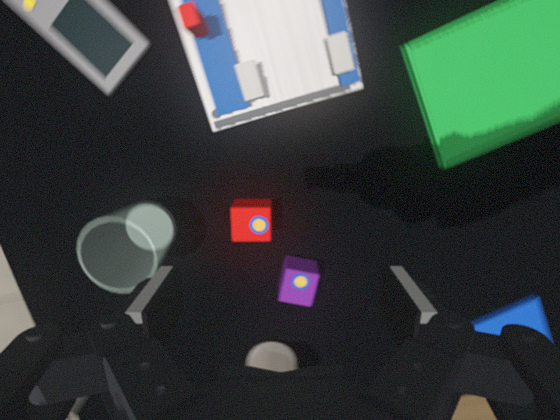

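The wrist view shows the red block's top face at (251,224) with its contact at (259,225), so block +y points to the right in the image. The purple look-alike is at (299,284). Next I refine on the top face only.

```bash
cat > top.py <<'E'
# fit the red top face + brass contact in newest wrist picture
from h import *
def face(im,C,win,z=.04,vmin=None):
    x0,y0,x1,y1=win;a=im[y0:y1,x0:x1].astype(int);red=(a[...,0]-np.maximum(a[...,1],a[...,2]))
    v=a[...,0]; t=vmin or 0.8*np.percentile(v[red>60],90)
    m=((red>50)&(v>t)).astype(np.uint8); m=cv2.morphologyEx(m,cv2.MORPH_CLOSE,np.ones((17,17)));m=cv2.morphologyEx(m,cv2.MORPH_OPEN,np.ones((5,5)))
    n,l,st,ce=cv2.connectedComponentsWithStats(m);k=1+np.argmax(st[1:,4]);ys,xs=np.nonzero(l==k)
    rc=cv2.minAreaRect(np.c_[xs+x0,ys+y0].astype(np.float32));B=back(cv2.boxPoints(rc),z,C)[:,:2]
    print('thr',t,'rect',np.round(rc[0],1),np.round(rc[1],1),'centre',B.mean(0).round(4),'sides',[(np.linalg.norm(B[i+1]-B[i]).round(4),np.degrees(np.arctan2(*(B[i+1]-B[i])[::-1])).round(1)) for i in (0,1)])
    y=(a[...,0]>150)&(a[...,1]>120)&(a[...,2]<150);yy,xx=np.nonzero(y&(l==k))
    if len(xx)>5: p=(xx.mean()+x0,yy.mean()+y0);print('brass',np.round(p,1),len(xx),back(p,z,C).round(4))
    return B
if __name__=='__main__':
    s=env.get_state();C=cam('wrist',s);im=cv2.imread('pics/w1.png')[:,:,::-1];face(im,C,(215,185,285,255))
E
python3 top.py
python3 - <<'E'
from h import *
s=env.get_state();C=cam('wrist',s)
# fixture: manual pixels in w1: plate left-corner, pads
for n,p,z in [('plate corner',(214,131),.012),('plate corner',(361,88),.012),('post top',(190,14),.064),('padmov far-left top',(235,66),.032),('padmov inner',(258,61),.032),('padmov inner2',(267,92),.032),('padfix a',(327,38),.032),('padfix b',(336,70),.032)]: print(n,back(p,z,C).round(4))
E
python3 - <<'E'
import cv2
im=cv2.imread('pics/w1.png')[0:150,150:380];cv2.imwrite('pics/c2.png',cv2.resize(im,None,fx=3.4,fy=3.4,interpolation=cv2.INTER_CUBIC))
E
```

```text
thr 184.8 rect [250.5 223.5] [33. 39.] centre [0.6213 0.2604] sides [(np.float64(0.0423), np.float64(170.8)), (np.float64(0.0382), np.float64(80.3))]
brass [258.6 224.5] 91 [[0.6127 0.2627 0.04  ]]
plate corner [[0.6453 0.1572 0.012 ]]
plate corner [[0.4811 0.1381 0.012 ]]
post top [[0.6348 0.0538 0.064 ]]
padmov far-left top [[0.6074 0.0981 0.032 ]]
padmov inner [[0.584  0.0972 0.032 ]]
padmov inner2 [[0.5802 0.1276 0.032 ]]
padfix a [[0.5139 0.0871 0.032 ]]
padfix b [[0.5088 0.1178 0.032 ]]
```

View pics/c2.png

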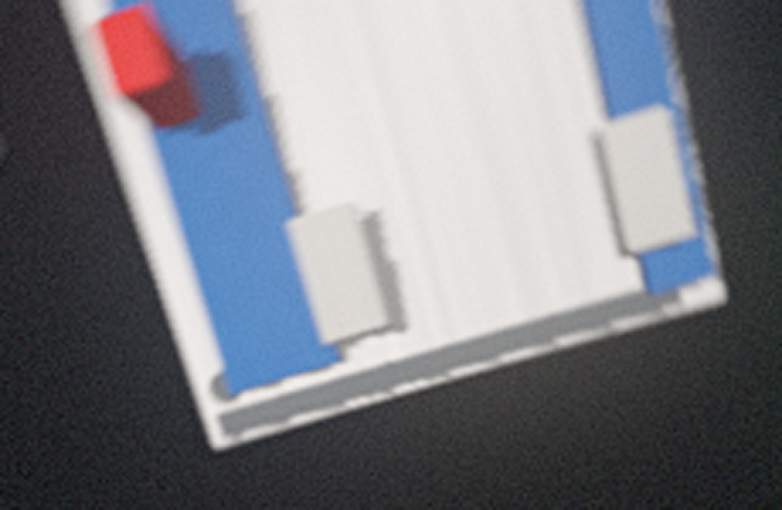

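```bash
python3 plan.py .6213 .2607 .016 170.8
```

```text
turn [-0.      0.     -0.0001] shift after [-0.392 -0.282  2.036] shift before [-0.392 -0.282  2.036]
clock 3.20 tcp [0.5804 0.2197 0.2603] F [-0.4  0.4  0.2] gap 0.0854 grip 0.0 j [ 0.23  0.4   0.22  1.39  0.   -1.18]
```

drive_tool(series=[[[-0.392, -0.282, 0, 0, 0, 0], [0, 0, 0.4, 0, 0, 0], [0, 0, 0.4, 0, 0, 0], [0, 0, 0.4, 0, 0, 0], [0, 0, 0.3, 0, 0, 0], [0, 0, 0.25, 0, 0, 0], [0, 0, 0.2, 0, 0, 0], [0, 0, 0.086, 0, 0, 0], [0, 0, 0, 0, 0, 0]]])

```text
clock: 4.32
tcp_pos: [0.6208, 0.2608, 0.0155]
orientation: [-0.0, -0.649, 0.761, 0.0]
wrist_force: [-0.2, 1.1, 0.8]
finger_gap: 0.0855
grip_force: 0.0
```

drive_tool(series=[[[0, 0, 0, 0, 0, 0], [0, 0, 0, 0, 0, 0], [0, 0, 0, 0, 0, 0], [0, 0, 0, 0, 0, 0], [0, 0, 0, 0, 0, 0], [0, 0, 0, 0, 0, 0]]], jaw=-1, grip_force=40)

```text
clock: 5.08
tcp_pos: [0.6221, 0.2611, 0.0173]
orientation: [0.001, -0.649, 0.761, -0.0]
wrist_force: [-0.2, -0.4, 5.8]
finger_gap: 0.0437
grip_force: 42.0
```

drive_tool(series=[[[0, 0, -0.2, 0, 0, 0], [0, 0, -0.4, 0, 0, 0], [0, 0, -0.4, 0, 0, 0], [0, 0, 0, 0, 0, 0]]])

```text
clock: 5.58
tcp_pos: [0.6239, 0.2617, 0.1409]
orientation: [0.004, -0.649, 0.761, -0.002]
wrist_force: [0.6, 0.5, -2.1]
finger_gap: 0.043
grip_force: 41.5
```

```bash
python3 plan.py .538 .108 .14 96.5
```

```text
turn [-0.0013  0.0026  0.4135] shift after [ 0.856 -1.191  0.007] shift before [ 1.377  0.505 -0.002]
clock 5.58 tcp [0.6239 0.2617 0.1409] F [ 0.6  0.5 -2.1] gap 0.0430 grip 41.5 j [ 0.28  0.54  0.15  1.17  0.   -1.13]
```

drive_tool(series=[[[0, 0, 0, 0, 0, 0.0517], [0, 0, 0, 0, 0, 0.0517], [0, 0, 0, 0, 0, 0.0517], [0, 0, 0, 0, 0, 0.0517], [0, 0, 0, 0, 0, 0.0517], [0, 0, 0, 0, 0, 0.0517], [0, 0, 0, 0, 0, 0.0517], [0, 0, 0, 0, 0, 0.0517], [0.28, -0.4, 0, 0, 0, 0], [0.28, -0.4, 0, 0, 0, 0], [0.28, -0.39, 0, 0, 0, 0], [0, 0, 0, 0, 0, 0], [0, 0, 0, 0, 0, 0]]])

```text
clock: 7.2
tcp_pos: [0.5369, 0.1074, 0.1352]
orientation: [-0.0, -0.056, 0.998, 0.0]
wrist_force: [0.0, 0.7, -1.0]
finger_gap: 0.0436
grip_force: 41.7
```

```bash
python3 plan.py .538 .108 .0295 96.5; python3 - <<'E'
from h import *
s=env.get_state();np.save('w2.npy',[0]);snap('wrist','w2.png');snap('top','t2.png')
E
```

```text
turn [ 0.0001 -0.0003 -0.0003] shift after [-0.01   0.004  0.881] shift before [-0.011  0.004  0.881]
clock 7.20 tcp [0.5369 0.1074 0.1352] F [ 0.   0.7 -1. ] gap 0.0436 grip 41.7 j [ 0.05  0.32 -0.22  1.04  0.   -0.06]
```

View pics/w2.png

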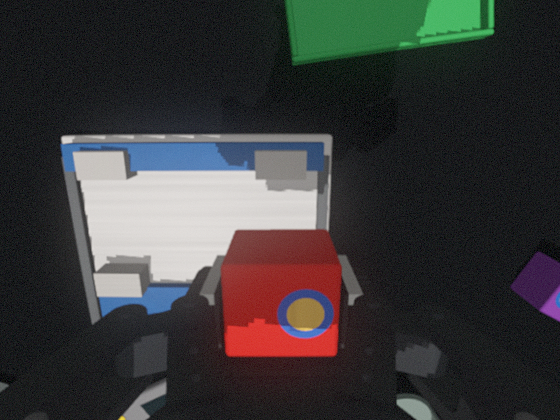

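The wrist view shows the block in the jaws, blue ring up, above the left clamping place. The fixed pads' inner top edges are near (103,178) and (281,179), and I use them to refine the fixture pose.

```bash
python3 - <<'E'
from h import *
C=cam('wrist');im=cv2.imread('pics/w2.png').astype(int)
g=im.sum(2)/3
for c in (90,103,116,268,281,293): print(c,g[145:186:1,c].astype(int).tolist())
print(back([(103,178.5),(281,179),(75,178),(131,178.5),(255,179),(307,178.5),(332,135)],.032,C).round(4))
E
```

```text
90 [121, 121, 106, 88, 77, 98, 132, 176, 192, 196, 197, 194, 196, 195, 197, 195, 197, 197, 194, 196, 194, 195, 195, 193, 196, 194, 196, 195, 194, 196, 198, 194, 194, 195, 197, 207, 211, 213, 213, 210, 211]
103 [115, 93, 84, 80, 83, 91, 135, 180, 195, 195, 195, 194, 195, 193, 195, 195, 194, 194, 194, 195, 193, 198, 195, 196, 198, 195, 195, 195, 199, 197, 196, 196, 195, 194, 199, 209, 214, 214, 214, 215, 212]
116 [124, 119, 104, 83, 79, 98, 141, 185, 194, 197, 195, 196, 194, 195, 193, 194, 197, 197, 194, 196, 195, 196, 197, 195, 197, 196, 194, 195, 196, 195, 196, 196, 198, 196, 199, 210, 216, 217, 212, 212, 212]
268 [83, 84, 81, 89, 91, 101, 117, 131, 131, 131, 130, 131, 132, 132, 129, 132, 131, 134, 132, 132, 135, 134, 127, 136, 132, 131, 133, 134, 131, 135, 135, 131, 133, 135, 141, 144, 145, 145, 146, 146, 147]
281 [78, 77, 83, 80, 86, 98, 115, 128, 129, 131, 133, 134, 134, 131, 132, 128, 130, 130, 131, 131, 133, 132, 131, 134, 133, 129, 130, 134, 134, 128, 131, 132, 132, 132, 135, 144, 144, 147, 148, 144, 144]
293 [77, 83, 85, 83, 85, 97, 116, 130, 131, 130, 126, 129, 130, 127, 128, 127, 131, 132, 130, 133, 128, 130, 131, 129, 134, 133, 133, 130, 130, 132, 134, 132, 131, 133, 137, 144, 142, 144, 142, 146, 144]
[[ 0.5267 -0.0211  0.032 ]
 [ 0.5128  0.1051  0.032 ]
 [ 0.5286 -0.0415  0.032 ]
 [ 0.5245 -0.0009  0.032 ]
 [ 0.5149  0.0869  0.032 ]
 [ 0.5103  0.1233  0.032 ]
 [ 0.4785  0.1362  0.032 ]]
```

drive_tool(series=[[[0, 0.004, 0.3, 0, 0, 0], [0, 0, 0.3, 0, 0, 0], [0, 0, 0.15, 0, 0, 0], [0, 0, 0.08, 0, 0, 0], [0, 0, 0.045, 0, 0, 0], [0, 0, 0, 0, 0, 0], [0, 0, 0, 0, 0, 0]]])

```text
clock: 8.18
tcp_pos: [0.5378, 0.1082, 0.0318]
orientation: [0.001, -0.057, 0.998, 0.0]
wrist_force: [-1.1, 0.6, -0.7]
finger_gap: 0.0434
grip_force: 41.6
```

drive_tool(series=[[[0, 0, 0, 0, 0, 0], [0, 0, 0, 0, 0, 0], [0, 0, 0, 0, 0, 0], [0, 0, -0.2, 0, 0, 0], [0, 0, -0.4, 0, 0, 0], [0, 0, -0.4, 0, 0, 0], [0, 0, 0, 0, 0, 0]]], jaw=1)

```text
clock: 9.05
tcp_pos: [0.5402, 0.1082, 0.1555]
orientation: [0.004, -0.057, 0.998, 0.0]
wrist_force: [0.6, -0.0, -1.2]
finger_gap: 0.0855
grip_force: 0.0
```

```bash
python3 - <<'E'
from h import *
C=cam('wrist');im=snap('wrist','w3.png')
import top
cv2.imwrite('pics/w3.png',im[:,:,::-1])
E
python3 plan.py .63 .054 .15 96.4
```

```text
turn [-0.0001  0.0015  0.0005] shift after [-0.706 -0.533  0.026] shift before [-0.705 -0.534  0.03 ]
clock 9.10 tcp [0.5387 0.1081 0.1531] F [-0.3 -0.5  0.3] gap 0.0853 grip 0.0 j [ 0.05  0.3  -0.19  1.07  0.   -0.06]
```

View pics/w3.png

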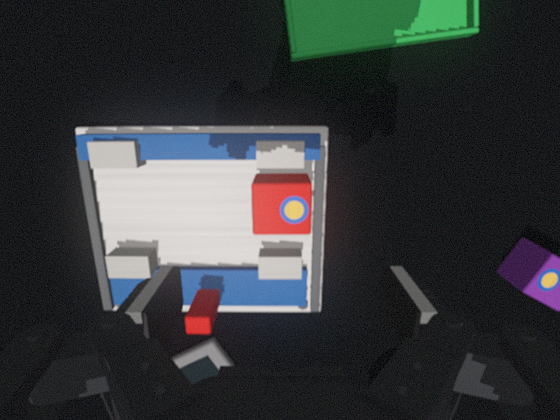

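The block lies on the plate in the left place with the blue ring at (294,210), clear of both pads. The red post's top is at about (200,325).

```bash
cat > fx.py <<'E'
from h import *
O=np.array([.5393,.0441]);xa=np.array([-.9938,-.1110]);ya=np.array([.1110,-.9938])
def w(x,y): return O+x*xa+y*ya
def f(p): d=np.array(p)[...,:2]-O; return np.stack([d@xa,d@ya],-1)
E
python3 - <<'E'
from fx import *
C=cam('wrist')
for n,p,z in [('post',(200.5,325),.064),('padm',(281,249),.032),('padm2',(132,249),.032),('brass',(293.5,209.5),.052),('padf',(281,168),.032)]:
    b=back(p,z,C)[0];print(n,b.round(4),(f(b)*1000).round(1))
im=cv2.imread('pics/w3.png').astype(int)
m=(im[300:345,170:230,2]>170)&(im[300:345,170:230,1]<90);ys,xs=np.nonzero(m);print(xs.min()+170,xs.max()+170,ys.min()+300,ys.max()+300,xs.mean()+170,ys.mean()+300)
E
```

```text
post [0.6306 0.0566 0.064 ] [-92.1  -2.3]
padm [0.5748 0.112  0.032 ] [-42.8 -63.5]
padm2 [ 0.5889 -0.0085  0.032 ] [-43.4  57.7]
brass [0.5348 0.1164 0.052 ] [ -3.6 -72.4]
padf [0.5094 0.1045 0.032 ] [ 23.  -63.3]
185 209 317 333 197.34074074074073 324.89876543209874
```

```bash
python3 plan.py .6287 .0541 .047 96.4
```

```text
turn [-0.0001  0.0015  0.0005] shift after [-0.695 -0.531  0.885] shift before [-0.69  -0.532  0.888]
clock 9.10 tcp [0.5387 0.1081 0.1531] F [-0.3 -0.5  0.3] gap 0.0853 grip 0.0 j [ 0.05  0.3  -0.19  1.07  0.   -0.06]
```

drive_tool(series=[[[-0.35, -0.265, 0, 0, 0, 0], [-0.35, -0.265, 0, 0, 0, 0], [0, 0, 0.3, 0, 0, 0], [0, 0, 0.3, 0, 0, 0], [0, 0, 0.25, 0, 0, 0], [0, 0, 0, 0, 0, 0], [0, 0, 0, 0, 0, 0]]])

```text
clock: 9.98
tcp_pos: [0.6278, 0.0544, 0.0492]
orientation: [-0.0, -0.057, 0.998, 0.0]
wrist_force: [0.5, -0.0, -0.2]
finger_gap: 0.0854
grip_force: 0.0
```

drive_tool(series=[[[0, 0, 0, 0, 0, 0], [0, 0, 0, 0, 0, 0], [0, 0, 0, 0, 0, 0], [0, 0, 0, 0, 0, 0], [0, 0, 0, 0, 0, 0], [0, 0, 0, 0, 0, 0], [0, 0, 0, 0, 0, 0]]], jaw=-1, grip_force=40)

```text
clock: 10.85
tcp_pos: [0.6283, 0.0528, 0.0498]
orientation: [0.001, -0.056, 0.998, -0.001]
wrist_force: [-0.0, -5.3, 3.8]
finger_gap: 0.0192
grip_force: 40.9
```

drive_tool(series=[[[0.04, 0, 0, 0, 0, 0], [0.04, 0, 0, 0, 0, 0], [0.03, 0, 0, 0, 0, 0], [0.03, 0, 0, 0, 0, 0], [0, 0, 0, 0, 0, 0], [0, 0, 0, 0, 0, 0]]])

```text
clock: 11.6
tcp_pos: [0.613, 0.0511, 0.0498]
orientation: [0.002, -0.056, 0.998, -0.001]
wrist_force: [3.1, -4.4, 0.7]
finger_gap: 0.019
grip_force: 40.5
```

drive_tool(series=[[[0.03, 0, 0, 0, 0, 0], [0.02, 0, 0, 0, 0, 0], [0.02, 0, 0, 0, 0, 0], [0, 0, 0, 0, 0, 0], [0, 0, 0, 0, 0, 0]]])

```text
clock: 12.22
tcp_pos: [0.6048, 0.0502, 0.0499]
orientation: [0.002, -0.056, 0.998, -0.001]
wrist_force: [4.3, -4.1, -0.8]
finger_gap: 0.019
grip_force: 40.5
```

drive_tool(series=[[[0.02, 0, 0, 0, 0, 0], [0.02, 0, 0, 0, 0, 0], [0, 0, 0, 0, 0, 0], [0, 0, 0, 0, 0, 0]]])

```text
clock: 12.72
tcp_pos: [0.6004, 0.0497, 0.0498]
orientation: [0.002, -0.056, 0.998, -0.001]
wrist_force: [4.1, -4.5, -0.8]
finger_gap: 0.0192
grip_force: 40.4
```

drive_tool(series=[[[0.02, 0, 0, 0, 0, 0], [0.02, 0, 0, 0, 0, 0], [0.02, 0, 0, 0, 0, 0], [0, 0, 0, 0, 0, 0], [0, 0, 0, 0, 0, 0]]])

```text
clock: 13.35
tcp_pos: [0.5946, 0.049, 0.0499]
orientation: [0.003, -0.056, 0.998, -0.001]
wrist_force: [7.9, -4.3, -4.8]
finger_gap: 0.0192
grip_force: 40.1
```

```bash
python3 - <<'E'
from h import *
im=snap('wrist','w4.png')
E
```

```text
(no output)
```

View pics/w4.png

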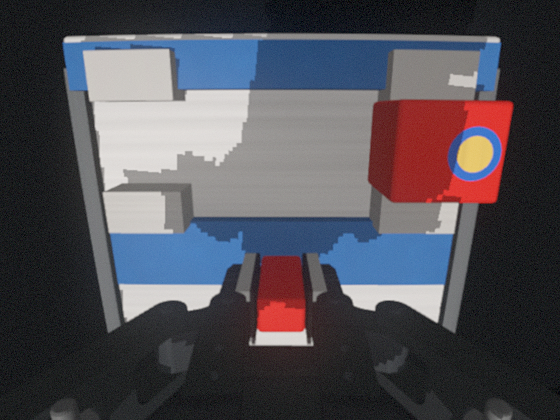

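The moving pad now touches the block (contact at (475,154)) and the force is rising, so I press a bit more.

drive_tool(series=[[[0.02, 0, 0, 0, 0, 0], [0.02, 0, 0, 0, 0, 0], [0, 0, 0, 0, 0, 0], [0, 0, 0, 0, 0, 0]]])

```text
clock: 13.9
tcp_pos: [0.5944, 0.049, 0.0499]
orientation: [0.008, -0.056, 0.998, -0.001]
wrist_force: [21.2, -1.3, -15.3]
finger_gap: 0.0191
grip_force: 40.2
```

```bash
python3 - <<'E'
from fx import *
C=cam('wrist');im=snap('wrist','w5.png')
g=im.astype(int).sum(2)//3
for c in (100,130,160): print(c,g[44:60,c].tolist(),g[92:108,c].tolist(),g[176:200,c].tolist())
E
```

```text
100 [127, 118, 100, 81, 81, 132, 184, 197, 199, 198, 200, 200, 198, 198, 196, 198] [200, 199, 201, 201, 202, 199, 201, 197, 192, 196, 211, 216, 213, 215, 215, 214] [66, 61, 60, 66, 63, 63, 67, 63, 64, 68, 60, 64, 63, 58, 60, 61, 52, 61, 60, 55, 57, 62, 65, 72]
130 [87, 86, 83, 81, 114, 164, 197, 199, 200, 199, 199, 198, 198, 199, 199, 200] [201, 200, 200, 199, 200, 200, 200, 193, 167, 188, 211, 211, 214, 214, 215, 214] [156, 155, 151, 152, 152, 150, 146, 120, 106, 111, 109, 110, 110, 107, 111, 142, 187, 204, 204, 201, 198, 198, 200, 201]
160 [128, 124, 103, 89, 137, 191, 199, 198, 199, 197, 199, 198, 198, 196, 199, 198] [202, 202, 200, 200, 202, 202, 201, 192, 179, 197, 210, 213, 213, 214, 214, 217] [156, 154, 153, 152, 153, 153, 145, 117, 111, 107, 113, 109, 111, 107, 111, 124, 143, 153, 158, 174, 201, 203, 201, 202]
```

drive_tool(series=[[[-0.03, 0, 0, 0, 0, 0], [0, 0, 0, 0, 0, 0], [0, 0, 0, 0, 0, 0]]])

```text
clock: 14.32
tcp_pos: [0.5945, 0.049, 0.0498]
orientation: [0.004, -0.056, 0.998, -0.001]
wrist_force: [11.0, -2.2, -7.5]
finger_gap: 0.0189
grip_force: 41.5
```

```bash
python3 - <<'E'
from fx import *
C=cam('wrist');a,b=f(back([(130,100.3),(130,191)],.032,C))*1000;print(a,b)
# stand & probe from top picture
im=snap('top');C=cam('top')
for n in ['probe','stand']:
    for r in models.silhouettes(n,'top')[:1]:
        ys,xs=np.nonzero(r['region']);print(n,r['score'],r['location'],xs.min(),xs.max(),ys.min(),ys.max())
cv2.imwrite('pics/c6.png',cv2.resize(im[160:220,395:485],None,fx=8,fy=8,interpolation=cv2.INTER_CUBIC)[:,:,::-1])
E
```

```text
[20.13866937 65.65817281] [-19.33839935  70.44365884]
probe 0.74 [429.2, 190.3] 421 448 178 198
stand 0.94 [415.5, 196.9] 404 441 176 208
```

drive_tool(series=[[[0, 0, 0, 0, 0, 0], [0, 0, 0, 0, 0, 0], [0, 0, -0.1, 0, 0, 0], [0, 0, -0.4, 0, 0, 0], [0, 0, -0.5, 0, 0, 0], [0, 0, -0.5, 0, 0, 0], [0, 0, -0.5, 0, 0, 0], [0, 0, 0, 0, 0, 0]]], jaw=0.2)

```text
clock: 15.48
tcp_pos: [0.5917, 0.0501, 0.2961]
orientation: [0.006, -0.057, 0.998, -0.001]
wrist_force: [-0.3, 0.5, 0.2]
finger_gap: 0.0511
grip_force: 0.0
```

View pics/c6.png

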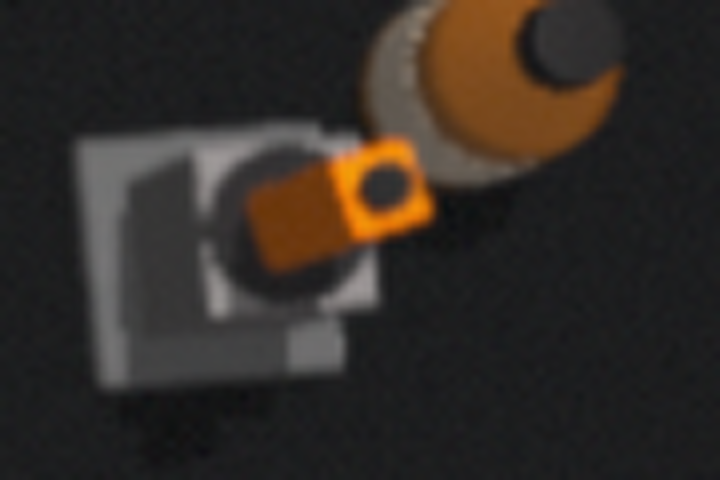

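Clamped (gap about 39.5 mm). The crop shows the handle top at picture pixel (443,184), with its sides turned about 15.6°. Next I go above the stand.

```bash
python3 - <<'E'
from fx import *
C=cam('top');q=lambda x,y:(x/8+395-.44,y/8+160-.44)
p=back(q(384,189),.17,C)[0];print('handle top',p.round(4))
for a in [(335,158),(410,137),(434,216),(357,240)]: print(back(q(*a),.17,C).round(4))
print('tower',[back(q(*a),.085,C)[0].round(4)[:2] for a in [(192,140),(360,135),(380,302),(212,320)]])
print('foot',[back(q(*a),.01,C)[0].round(4)[:2] for a in [(78,142),(320,125),(345,372),(100,388)]])
E
python3 plan.py .60 -.29 .30 105.6
```

```text
handle top [ 0.6352 -0.3021  0.17  ]
[[ 0.6438 -0.2887  0.17  ]]
[[ 0.6495 -0.3098  0.17  ]]
[[ 0.6277 -0.3158  0.17  ]]
[[ 0.6211 -0.2941  0.17  ]]
tower [array([ 0.6612, -0.2739]), array([ 0.6626, -0.3246]), array([ 0.6126, -0.3292]), array([ 0.6075, -0.2786])]
foot [array([ 0.6716, -0.2593]), array([ 0.6768, -0.3372]), array([ 0.5979, -0.3431]), array([ 0.5932, -0.2645])]
turn [-0.0008  0.0036 -0.0505] shift after [ 0.696 -2.748 -0.032] shift before [ 0.253 -2.824 -0.031]
clock 15.47 tcp [0.5917 0.0501 0.2961] F [-0.3  0.5  0.2] gap 0.0511 grip 0.0 j [-0.05  0.33  0.21  1.43  0.   -0.16]
```

drive_tool(series=[[[0.25, 0, 0, 0, 0, -0.0505], [0.06, -0.46, 0, 0, 0, 0], [0.06, -0.46, 0, 0, 0, 0], [0.06, -0.46, 0, 0, 0, 0], [0.06, -0.46, 0, 0, 0, 0], [0.06, -0.46, 0, 0, 0, 0], [0.06, -0.46, 0, 0, 0, 0], [0, 0, 0, 0, 0, 0], [0, 0, 0, 0, 0, 0]]], jaw=0.2)

```text
clock: 16.6
tcp_pos: [0.6066, -0.2837, 0.2882]
orientation: [-0.001, -0.135, 0.991, 0.001]
wrist_force: [-0.5, 0.3, 0.2]
finger_gap: 0.0514
grip_force: 0.0
```

```bash
cat > hd.py <<'E'
from fx import *
C=cam('wrist');im=snap('wrist','w7.png').astype(int)
m=((im[...,0]>150)&(im[...,1]>70)&(im[...,2]<90)).astype(np.uint8)
m=cv2.morphologyEx(m,cv2.MORPH_CLOSE,np.ones((5,5)))
n,l,st,ce=cv2.connectedComponentsWithStats(m)
for k in range(1,n):
    if st[k,4]<150: continue
    ys,xs=np.nonzero(l==k);rc=cv2.minAreaRect(np.c_[xs,ys].astype(np.float32))
    print(st[k],np.round(rc[0],1),np.round(rc[1],1),rc[2],back(rc[0],.17,C).round(4),back(cv2.boxPoints(rc),.17,C)[:,:2].round(4).tolist())
E
python3 hd.py; python3 plan.py .6352 -.3018 .152 105.6
```

```text
[ 232  198   35   52 1266] [249.  223.5] [51. 34.] 90.0 [[ 0.6256 -0.3044  0.17  ]] [[0.6092, -0.3218], [0.6023, -0.2969], [0.6428, -0.2861], [0.6501, -0.3122]]
[ 149  204   51   48 1325] [175.7 225.9] [52.2 41.5] 38.36748504638672 [[ 0.643  -0.3593  0.17  ]] [[0.6502, -0.3847], [0.6188, -0.3697], [0.6359, -0.334], [0.6686, -0.3483]]
[ 39 283  29  38 382] [ 54.5 300.2] [38.4 23.3] 77.47119140625 [[ 0.7376 -0.4481  0.17  ]] [[0.7257, -0.4623], [0.7152, -0.4435], [0.7499, -0.4335], [0.7611, -0.4529]]
[  0 349  11  37 170] [  5. 367.] [10. 36.] 0.0 [[ 0.824  -0.4899  0.17  ]] [[0.8476, -0.4946], [0.8044, -0.4948], [0.8015, -0.4855], [0.8444, -0.4848]]
turn [ 0.0004 -0.0002  0.0001] shift after [-0.186 -0.215  1.139] shift before [-0.186 -0.216  1.139]
clock 16.65 tcp [ 0.6068 -0.283   0.2887] F [0.7 1.1 0.1] gap 0.0513 grip 0.0 j [-0.56  0.51  0.45  1.52  0.   -0.83]
```

View pics/w7.png

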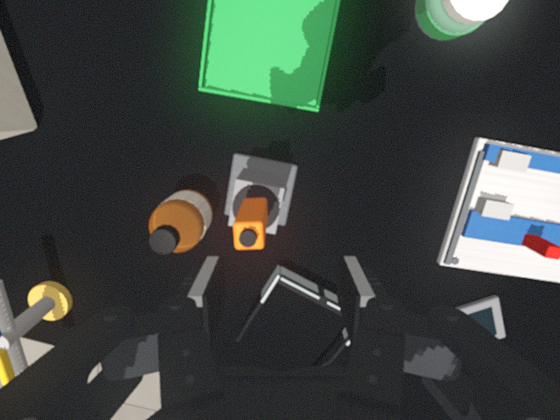

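Handle top is at (249,236), square with the tool axes; the amber bottle is to its left at (180,225).

```bash
python3 - <<'E'
from fx import *
C=cam('wrist');print(back([(249,235.5),(233,221),(265,250)],.17,C).round(4))
E
python3 plan.py .6355 -.3018 .152 105.6
```

```text
[[ 0.6357 -0.3013  0.17  ]
 [ 0.6274 -0.3162  0.17  ]
 [ 0.6443 -0.2859  0.17  ]]
turn [ 0.0004 -0.0002  0.0001] shift after [-0.188 -0.215  1.139] shift before [-0.189 -0.217  1.139]
clock 16.65 tcp [ 0.6068 -0.283   0.2887] F [0.7 1.1 0.1] gap 0.0513 grip 0.0 j [-0.56  0.51  0.45  1.52  0.   -0.83]
```

drive_tool(series=[[[-0.188, -0.213, 0, 0, 0, 0], [0, 0, 0.3, 0, 0, 0], [0, 0, 0.3, 0, 0, 0], [0, 0, 0.3, 0, 0, 0], [0, 0, 0.2, 0, 0, 0], [0, 0, 0.12, 0, 0, 0], [0, 0, 0, 0, 0, 0], [0, 0, 0, 0, 0, 0]]])

```text
clock: 17.65
tcp_pos: [0.6365, -0.3025, 0.1441]
orientation: [0.001, -0.136, 0.991, -0.001]
wrist_force: [0.0, 0.7, 0.5]
finger_gap: 0.051
grip_force: 0.0
```

drive_tool(series=[[[0, 0, 0, 0, 0, 0], [0, 0, 0, 0, 0, 0], [0, 0, 0, 0, 0, 0], [0, 0, 0, 0, 0, 0], [0, 0, 0, 0, 0, 0]]], jaw=-1, grip_force=50)

```text
clock: 18.27
tcp_pos: [0.6363, -0.3029, 0.1438]
orientation: [0.001, -0.136, 0.991, -0.001]
wrist_force: [0.1, 1.1, 5.0]
finger_gap: 0.0233
grip_force: 49.3
```

drive_tool(series=[[[0, 0, 0, 0, 0, 0], [0, 0, -0.1, 0, 0, 0], [0, 0, -0.2, 0, 0, 0], [0, 0, -0.35, 0, 0, 0], [0, 0, -0.35, 0, 0, 0], [0, 0, 0, 0, 0, 0], [0, 0, 0, 0, 0, 0], [0, 0, 0, 0, 0, 0]]])

```text
clock: 19.27
tcp_pos: [0.635, -0.3022, 0.2606]
orientation: [-0.001, -0.135, 0.991, 0.001]
wrist_force: [-0.9, 0.1, -0.3]
finger_gap: 0.0237
grip_force: 49.0
```

```bash
python3 - <<'E'
from fx import *
C=cam('wrist',dict(tcp_pos=[.5944,.049,.0499],orientation=[.008,-.056,.998,-.001]))
im=cv2.imread('pics/w5.png')[:,:,::-1].astype(int)
m=(im[...,0]>150)&(im[...,1]>110)&(im[...,2]<130);m[:,:440]=0;m[220:]=0;ys,xs=np.nonzero(m);print(xs.mean(),ys.mean(),len(xs),f(back((xs.mean(),ys.mean()),.052,C))*1000)
C=cam('top');im=snap('top').astype(int);x0,y0=225,190;a=im[y0:245,x0:285]
m=(a[...,0]>120)&(a[...,1]>90)&(a[...,2]<130)&(a[...,0]-a[...,2]>40);ys,xs=np.nonzero(m);print(len(xs));p=(xs.mean()+x0,ys.mean()+y0);b=back(p,.052,C);print(p,b.round(4),f(b)*1000)
print(w(0,-72.5e-3))
E
python3 plan.py .5313 .1162 .2606 105.6
```

```text
474.7903055848261 154.08219178082192 949 [[  0.6269816  -72.29504594]]
64
(np.float64(257.359375), np.float64(232.21875)) [[0.5332 0.1113 0.052 ]] [[ -1.44743649 -67.46535238]]
[0.5312525 0.1161505]
turn [ 0.0008 -0.0007 -0.0001] shift after [-0.105  3.591  0.   ] shift before [-0.103  3.591  0.009]
clock 19.32 tcp [ 0.6351 -0.3022  0.2606] F [-0.1 -0.5 -1.2] gap 0.0231 grip 49.0 j [-0.56  0.59  0.52  1.5   0.   -0.83]
```

drive_tool(series=[[[-0.013, 0.449, 0, 0, 0, 0], [-0.013, 0.449, 0, 0, 0, 0], [-0.013, 0.449, 0, 0, 0, 0], [-0.013, 0.449, 0, 0, 0, 0], [-0.013, 0.449, 0, 0, 0, 0], [-0.013, 0.449, 0, 0, 0, 0], [-0.013, 0.449, 0, 0, 0, 0], [-0.013, 0.449, 0, 0, 0, 0], [0, 0, 0.2, 0, 0, 0], [0, 0, 0.2, 0, 0, 0], [0, 0, 0, 0, 0, 0], [0, 0, 0, 0, 0, 0]]])

```text
clock: 20.82
tcp_pos: [0.532, 0.1158, 0.2149]
orientation: [-0.0, -0.135, 0.991, 0.0]
wrist_force: [0.0, 0.4, -0.6]
finger_gap: 0.0238
grip_force: 49.3
```

```bash
python3 plan.py .5313 .1162 .186 105.6; python3 - <<'E'
from fx import *
im=snap('scene');cv2.imwrite('pics/s8.png',cv2.resize(im[170:270,220:380],None,fx=4.8,fy=4.8,interpolation=cv2.INTER_CUBIC)[:,:,::-1])
C=cam('scene');s=env.get_state();t=s['tcp_pos']
for z in (.1288,): print('tip expected',proj([t[0],t[1],t[2]-z],C),'brass',proj([.5313,.1162,.052],C))
E
```

```text
turn [ 0.     -0.     -0.0002] shift after [0.005 0.005 0.241] shift before [0.005 0.005 0.241]
clock 20.82 tcp [0.532  0.1158 0.2149] F [ 0.   0.4 -0.6] gap 0.0238 grip 49.3 j [ 0.07  0.26 -0.09  1.22  0.   -0.2 ]
tip expected [[302.1565328  208.84185706]] brass [[301.80627793 214.98853011]]
```

View pics/s8.png

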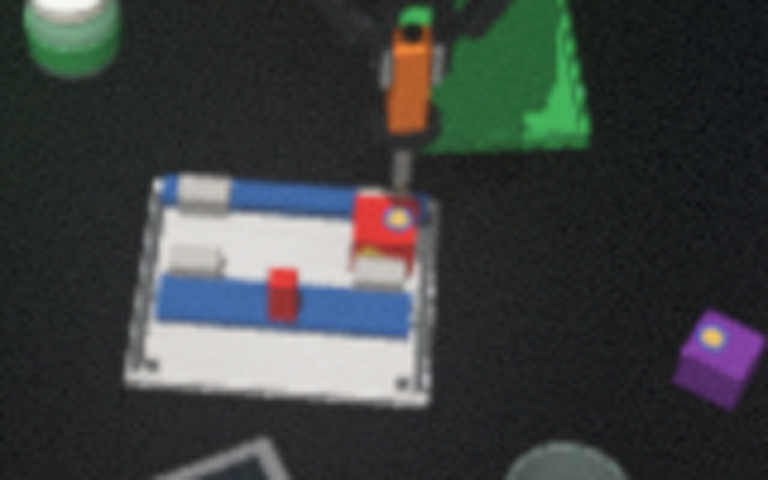

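The scene crop shows the probe right above the brass contact at (399,217) with a consistent small camera offset. I descend gently.

drive_tool(series=[[[0.005, 0.004, 0.1, 0, 0, 0], [0, 0, 0.08, 0, 0, 0], [0, 0, 0.05, 0, 0, 0], [0, 0, 0.03, 0, 0, 0], [0, 0, 0.03, 0, 0, 0], [0, 0, 0.03, 0, 0, 0], [0, 0, 0, 0, 0, 0], [0, 0, 0, 0, 0, 0], [0, 0, 0, 0, 0, 0], [0, 0, 0, 0, 0, 0]]])

```text
clock: 22.12
tcp_pos: [0.5313, 0.1163, 0.1763]
orientation: [0.0, -0.136, 0.991, 0.0]
wrist_force: [0.1, -0.4, 0.8]
finger_gap: 0.0236
grip_force: 49.5
```

drive_tool(series=[[[0, 0, 0, 0, 0, 0], [0, 0, 0, 0, 0, 0], [0, 0, 0, 0, 0, 0], [0, 0, 0, 0, 0, 0], [0, 0, 0, 0, 0, 0], [0, 0, 0, 0, 0, 0]]])

```text
clock: 22.88
tcp_pos: [0.5313, 0.1163, 0.1762]
orientation: [0.0, -0.136, 0.991, 0.0]
wrist_force: [-0.2, -0.1, 1.7]
finger_gap: 0.0235
grip_force: 49.5
```

drive_tool(series=[[[0, 0, -0.1, 0, 0, 0], [0, 0, -0.3, 0, 0, 0], [0, 0, -0.3, 0, 0, 0], [0.013, -0.449, 0, 0, 0, 0], [0.013, -0.449, 0, 0, 0, 0], [0.013, -0.449, 0, 0, 0, 0], [0.013, -0.449, 0, 0, 0, 0], [0.013, -0.449, 0, 0, 0, 0], [0.013, -0.449, 0, 0, 0, 0], [0.013, -0.449, 0, 0, 0, 0], [0.013, -0.449, 0, 0, 0, 0], [0, 0, 0, 0, 0, 0], [0, 0, 0, 0, 0, 0], [0, 0, 0, 0, 0, 0]]])

```text
clock: 24.62
tcp_pos: [0.635, -0.3009, 0.2609]
orientation: [0.0, -0.136, 0.991, 0.0]
wrist_force: [-0.1, -0.4, -1.3]
finger_gap: 0.0235
grip_force: 49.5
```

```bash
python3 plan.py .6363 -.3027 .145 105.6
```

```text
turn [-0.      0.0001  0.0003] shift after [-0.006 -0.017  0.966] shift before [-0.006 -0.017  0.966]
clock 24.62 tcp [ 0.635  -0.3009  0.2609] F [-0.1 -0.4 -1.3] gap 0.0235 grip 49.5 j [-0.56  0.58  0.51  1.5   0.   -0.83]
```

drive_tool(series=[[[-0.006, -0.017, 0, 0, 0, 0], [0, 0, 0.2, 0, 0, 0], [0, 0, 0.25, 0, 0, 0], [0, 0, 0.25, 0, 0, 0], [0, 0, 0.15, 0, 0, 0], [0, 0, 0.08, 0, 0, 0], [0, 0, 0.03, 0, 0, 0], [0, 0, 0, 0, 0, 0], [0, 0, 0, 0, 0, 0]]])

```text
clock: 25.75
tcp_pos: [0.6368, -0.3043, 0.1461]
orientation: [0.001, -0.136, 0.991, -0.001]
wrist_force: [-0.6, 0.2, -1.2]
finger_gap: 0.0233
grip_force: 49.6
```

drive_tool(series=[[[0, 0, 0.012, 0, 0, 0], [0, 0, 0, 0, 0, 0], [0, 0, 0, 0, 0, 0]]])

```text
clock: 26.12
tcp_pos: [0.6365, -0.3042, 0.1439]
orientation: [0.0, -0.136, 0.991, -0.0]
wrist_force: [0.7, -0.2, 0.5]
finger_gap: 0.0237
grip_force: 49.6
```

drive_tool(series=[[[0, 0, 0, 0, 0, 0], [0, 0, 0, 0, 0, 0], [0, 0, 0, 0, 0, 0], [0, 0, -0.1, 0, 0, 0], [0, 0, -0.3, 0, 0, 0], [0, 0, -0.4, 0, 0, 0], [0, 0, 0, 0, 0, 0], [0, 0, 0, 0, 0, 0]]], jaw=0.2)

```text
clock: 27.12
tcp_pos: [0.6364, -0.3041, 0.24]
orientation: [0.0, -0.136, 0.991, -0.0]
wrist_force: [1.0, 0.0, -1.2]
finger_gap: 0.0508
grip_force: 0.0
```

```bash
python3 - <<'E'
from h import *
s=env.get_state();print(s['tcp_pos'])
snap('wrist','w9.png')
r=models.silhouettes('probe','wrist')[:1];print([(x['score'],x['location']) for x in r])
E
python3 plan.py .594 .049 .24 96.4
```

```text
[ 0.6364172  -0.30410641  0.24004413]
[(0.8, [281.9, 204.0])]
turn [ 0.0005 -0.0005  0.051 ] shift after [ 0.018  2.96  -0.015] shift before [-0.455  2.925 -0.011]
clock 27.23 tcp [ 0.6357 -0.3037  0.2382] F [ 0.3  1.2 -0.1] gap 0.0513 grip 0.0 j [-0.56  0.59  0.46  1.45  0.   -0.83]
```

View pics/w9.png

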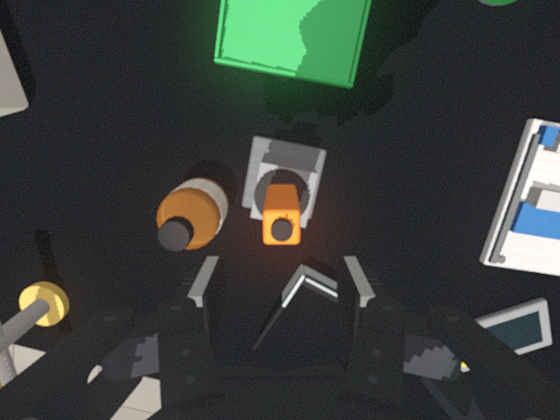

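The probe hangs upright with its handle top at (281,230). Now I go to the post and open the jaw.

drive_tool(series=[[[0, 0, 0, 0, 0, 0.051], [0.0026, 0.42, 0, 0, 0, 0], [0.0026, 0.42, 0, 0, 0, 0], [0.0026, 0.42, 0, 0, 0, 0], [0.0026, 0.42, 0, 0, 0, 0], [0.0026, 0.42, 0, 0, 0, 0], [0.0026, 0.42, 0, 0, 0, 0], [0.0026, 0.44, 0, 0, 0, 0], [0, 0, 0.4, 0, 0, 0], [0, 0, 0.4, 0, 0, 0], [0, 0, 0.4, 0, 0, 0], [0, 0, 0.36, 0, 0, 0], [0, 0, 0, 0, 0, 0], [0, 0, 0, 0, 0, 0]]])

```text
clock: 28.98
tcp_pos: [0.5949, 0.0487, 0.0532]
orientation: [0.0, -0.056, 0.998, 0.0]
wrist_force: [0.1, -0.3, 0.7]
finger_gap: 0.051
grip_force: 0.0
```

drive_tool(series=[[[0, 0, 0, 0, 0, 0], [0, 0, 0, 0, 0, 0], [0, 0, 0, 0, 0, 0], [0, 0, 0, 0, 0, 0], [0, 0, 0, 0, 0, 0]]], jaw=-1, grip_force=40)

```text
clock: 29.6
tcp_pos: [0.596, 0.0491, 0.0545]
orientation: [0.002, -0.056, 0.998, 0.0]
wrist_force: [-1.0, 1.7, 5.6]
finger_gap: 0.019
grip_force: 40.3
```

drive_tool(series=[[[-0.04, 0, 0, 0, 0, 0], [-0.06, 0, 0, 0, 0, 0], [-0.06, 0, 0, 0, 0, 0], [-0.06, 0, 0, 0, 0, 0], [-0.06, 0, 0, 0, 0, 0], [-0.04, 0, 0, 0, 0, 0], [0, 0, 0, 0, 0, 0], [0, 0, 0, 0, 0, 0]]])

```text
clock: 30.6
tcp_pos: [0.6334, 0.0533, 0.0545]
orientation: [0.001, -0.056, 0.998, 0.0]
wrist_force: [-2.6, 0.9, 6.8]
finger_gap: 0.0189
grip_force: 40.5
```

drive_tool(series=[[[0, 0, 0, 0, 0, 0], [0, 0, 0, 0, 0, 0], [0, 0, -0.1, 0, 0, 0], [0, 0, -0.4, 0, 0, 0], [0, 0, -0.4, 0, 0, 0], [0, 0, -0.4, 0, 0, 0], [0, 0, 0, 0, 0, 0]]], jaw=0.6)

```text
clock: 31.48
tcp_pos: [0.6354, 0.0528, 0.2143]
orientation: [0.005, -0.056, 0.998, -0.0]
wrist_force: [1.5, 0.1, 0.5]
finger_gap: 0.0682
grip_force: 0.0
```

```bash
python3 - <<'E'
from fx import *
from plan import main
T=np.append(w(.0007,-.0633),.0313);b=np.array([*(-xa),1])/2**.5
main(*(T+.09*b),96.4,45); print(T,T+.09*b)
C=cam('wrist');im=snap('wrist','w10.png').astype(int)
m=(im[...,0]>150)&(im[...,1]>110)&(im[...,2]<130);n,l,st,ce=cv2.connectedComponentsWithStats(m.astype(np.uint8))
for k in range(1,n):
    if st[k,4]>40: print(st[k],ce[k].round(1),(f(back(ce[k],.052,C))*1000).round(1))
E
```

```text
turn [-5.000e-04  2.531e-01 -2.000e-04] shift after [-0.506  0.544  0.901] shift before [0.289 0.546 0.991]
clock 31.48 tcp [0.6354 0.0528 0.2143] F [1.5 0.1 0.5] gap 0.0682 grip 0.0 j [-0.04  0.44  0.16  1.28  0.   -0.15]
[0.53157804 0.10692984 0.0313    ] [0.59482308 0.11399384 0.09493961]
[366  69  15  17 192] [373.1  76.9] [[  0.7 -72.6]]
[202 303  10  10  72] [206.4 307.8] [[-215.3   76.9]]
[210 316  11  10  83] [215.3 320.6] [[-230.1   68.9]]
```

drive_tool(series=[[[0.29, 0.27, 0, 0, 0, 0], [0, 0.275, 0.2, 0, 0, 0], [0, 0, 0, 0, 0.05, 0], [0, 0, 0, 0, 0.05, 0], [0, 0, 0, 0, 0.05, 0], [0, 0, 0, 0, 0.05, 0], [0, 0, 0, 0, 0.05, 0], [0, 0, 0, 0, 0, 0], [0, 0, 0, 0, 0, 0], [0, 0, 0, 0, 0, 0]]])

```text
clock: 32.78
tcp_pos: [0.58, 0.1123, 0.1842]
orientation: [-0.376, -0.052, 0.925, -0.021]
wrist_force: [-0.6, -0.5, 0.9]
finger_gap: 0.0683
grip_force: 0.0
```

```bash
cat > tl.py <<'E'
from fx import *
from plan import main
T=np.append(w(.0007,-.0633),.0313);b=np.array([*(-xa),1])/2**.5
main(*(T+.05*b),96.4,45)
E
python3 tl.py
```

```text
turn [0.0001 0.0042 0.    ] shift after [-0.613  0.     0.771] shift before [-0.603  0.     0.779]
clock 32.77 tcp [0.58   0.1123 0.1842] F [-0.6 -0.5  0.9] gap 0.0683 grip 0.0 j [ 0.07  1.16  1.16  2.34 -0.03 -0.03]
```

drive_tool(series=[[[-0.15, 0, 0.15, 0, 0, 0], [-0.15, 0, 0.15, 0, 0, 0], [-0.1, 0, 0.1, 0, 0.004, 0], [0, 0, 0, 0, 0, 0], [0, 0, 0, 0, 0, 0]]])

```text
clock: 33.4
tcp_pos: [0.5813, 0.1124, 0.1139]
orientation: [-0.383, -0.052, 0.922, -0.021]
wrist_force: [0.4, 0.4, 0.5]
finger_gap: 0.0681
grip_force: 0.0
```

```bash
python3 tl.py
```

```text
turn [ 0.0001 -0.0005  0.    ] shift after [-0.192  0.001  0.365] shift before [-0.193  0.001  0.364]
clock 33.40 tcp [0.5813 0.1124 0.1139] F [0.4 0.4 0.5] gap 0.0681 grip 0.0 j [ 0.07  1.18  1.01  2.19 -0.03 -0.03]
```

drive_tool(series=[[[-0.1, 0, 0.1, 0, 0, 0], [-0.092, 0, 0.1, 0, 0, 0], [0, 0, 0.165, 0, 0, 0], [0, 0, 0, 0, 0, 0], [0, 0, 0, 0, 0, 0]]])

```text
clock: 34.02
tcp_pos: [0.5667, 0.1108, 0.065]
orientation: [-0.384, -0.051, 0.922, -0.021]
wrist_force: [0.0, 0.2, 0.7]
finger_gap: 0.068
grip_force: 0.0
```

```bash
sed -i 's/T+.05\*b/T+.0*b/' tl.py; python3 tl.py
```

```text
turn [ 0.0001 -0.001   0.    ] shift after [0.009 0.001 0.407] shift before [0.008 0.001 0.407]
clock 34.02 tcp [0.5667 0.1108 0.065 ] F [0.  0.2 0.7] gap 0.0680 grip 0.0 j [ 0.07  1.14  0.81  2.03 -0.03 -0.03]
```

drive_tool(series=[[[0.008, 0, 0.1, 0, 0, 0], [0, 0, 0.15, 0, 0, 0], [0, 0, 0.1, 0, 0, 0], [0, 0, 0.055, 0, 0, 0], [0, 0, 0, 0, 0, 0], [0, 0, 0, 0, 0, 0]]])

```text
clock: 34.78
tcp_pos: [0.5322, 0.1069, 0.0316]
orientation: [-0.383, -0.051, 0.922, -0.021]
wrist_force: [-0.3, -0.7, 0.6]
finger_gap: 0.0685
grip_force: 0.0
```

drive_tool(series=[[[0, 0, 0, 0, 0, 0], [0, 0, 0, 0, 0, 0], [0, 0, 0, 0, 0, 0], [0, 0, 0, 0, 0, 0], [0, 0, 0, 0, 0, 0], [0, 0, 0, 0, 0, 0]]], jaw=-1, grip_force=50)

```text
clock: 35.52
tcp_pos: [0.5321, 0.1069, 0.0315]
orientation: [-0.383, -0.051, 0.922, -0.021]
wrist_force: [5.2, 1.1, 4.5]
finger_gap: 0.0433
grip_force: 51.3
```

```bash
python3 tl.py
```

```text
turn [ 0.0001 -0.0005  0.    ] shift after [0.002 0.001 0.004] shift before [0.002 0.001 0.004]
clock 35.52 tcp [0.5321 0.1069 0.0315] F [5.2 1.1 4.5] gap 0.0433 grip 51.3 j [ 0.07  1.07  0.58  1.86 -0.03 -0.03]
```

drive_tool(series=[[[0.05, 0, -0.07, 0, 0, 0], [0.15, 0, -0.16, 0, 0, 0], [0.15, 0, -0.16, 0, 0, 0], [0.15, 0, -0.15, 0, 0, 0], [0.05, 0, -0.05, 0, 0, 0], [0, 0, 0, 0, -0.05, 0], [0, 0, 0, 0, -0.05, 0], [0, 0, 0, 0, -0.05, 0], [0, 0, 0, 0, -0.05, 0], [0, 0, 0, 0, -0.05, 0], [0, 0, 0, 0, -0.05, 0], [0, 0, 0, 0, -0.05, 0], [0, 0, 0, 0, -0.05, 0], [0, 0, 0, 0, -0.05, 0], [0, 0, 0, 0, -0.05, 0], [0, 0, 0, 0, 0, 0], [0, 0, 0, 0, 0, 0], [0, 0, 0, 0, 0, 0]]])

```text
clock: 37.78
tcp_pos: [0.5422, 0.1091, 0.1334]
orientation: [0.372, -0.051, 0.926, 0.021]
wrist_force: [-0.3, 0.6, -2.3]
finger_gap: 0.0432
grip_force: 51.8
```

```bash
cat > tl2.py <<'E'
from fx import *
from plan import main
T=np.append(w(-.006,-.0633),.0318)
main(*T,96.4,-45)
E
python3 tl2.py; python3 -c "
from h import *
snap('wrist','w11.png')
im=snap('top','t11.png')"
```

```text
turn [-0.0001 -0.0067 -0.0002] shift after [ 0.623 -0.008  0.574] shift before [ 0.611 -0.009  0.587]
clock 37.77 tcp [0.5422 0.1091 0.1334] F [-0.3  0.6 -2.3] gap 0.0432 grip 51.8 j [ 0.02 -0.05 -1.03 -0.16  0.06 -0.07]
```

View pics/w11.png

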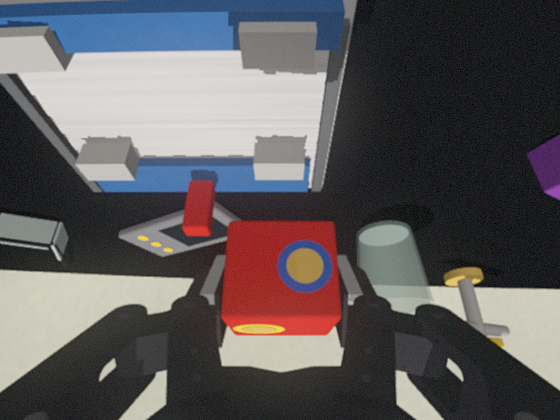

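The block now shows its yellow ring on top (bottom edge of the view at (259,328)) and blue facing the robot. The arm is near a joint limit, so I descend in steps.

drive_tool(series=[[[0.1, 0, 0.1, 0, 0, 0], [0.15, 0, 0.15, 0, 0, 0], [0.1, 0, 0.1, 0, -0.006, 0], [0, 0, 0, 0, 0, 0], [0, 0, 0, 0, 0, 0]]])

```text
clock: 38.5
tcp_pos: [0.565, 0.1145, 0.0915]
orientation: [0.366, -0.051, 0.929, 0.02]
wrist_force: [-0.3, 0.0, -1.7]
finger_gap: 0.0431
grip_force: 51.7
```

```bash
python3 tl2.py
```

```text
turn [-0.0006 -0.0108 -0.0001] shift after [ 0.513 -0.032  0.191] shift before [ 0.506 -0.032  0.208]
clock 38.50 tcp [0.565  0.1145 0.0915] F [-0.3  0.  -1.7] gap 0.0431 grip 51.7 j [ 0.04  0.09 -1.03 -0.3   0.05 -0.06]
```

```bash
python3 plan.py .64 .235 .10 96.4 -45;python3 plan.py .64 .235 .0205 96.4 -45
```

```text
turn [-0.0006 -0.0108 -0.0001] shift after [-0.569  0.928  0.468] shift before [-0.584  0.929  0.447]
clock 38.50 tcp [0.565  0.1145 0.0915] F [-0.3  0.  -1.7] gap 0.0431 grip 51.7 j [ 0.04  0.09 -1.03 -0.3   0.05 -0.06]
turn [-0.0006 -0.0108 -0.0001] shift after [-0.1    0.928  0.937] shift before [-0.131  0.93   0.931]
clock 38.50 tcp [0.565  0.1145 0.0915] F [-0.3  0.  -1.7] gap 0.0431 grip 51.7 j [ 0.04  0.09 -1.03 -0.3   0.05 -0.06]
```

drive_tool(series=[[[-0.15, 0, 0.11, 0, 0, 0], [-0.15, 0.2, 0.11, 0, 0, 0], [-0.14, 0.25, 0.11, 0, 0, 0], [-0.14, 0.25, 0.11, 0, 0, 0], [0, 0.23, 0, -0.0006, -0.011, 0], [0, 0, 0, 0, 0, 0], [0, 0, 0, 0, 0, 0], [0, 0, 0, 0, 0, 0]]])

```text
clock: 39.5
tcp_pos: [0.6401, 0.234, 0.1015]
orientation: [0.383, -0.051, 0.922, 0.021]
wrist_force: [-0.9, -0.3, -1.4]
finger_gap: 0.0434
grip_force: 51.8
```

```bash
python3 plan.py .64 .235 .0205 96.4 -45
```

```text
turn [-0.0004  0.0008 -0.0004] shift after [0.477 0.008 0.477] shift before [0.478 0.008 0.476]
clock 39.50 tcp [0.6401 0.234  0.1015] F [-0.9 -0.3 -1.4] gap 0.0434 grip 51.8 j [ 0.29  0.25 -0.8  -0.27 -0.12  0.12]
```

drive_tool(series=[[[0.15, 0.008, 0.15, 0, 0, 0], [0.15, 0, 0.15, 0, 0, 0], [0.1, 0, 0.1, 0, 0, 0], [0.045, 0, 0.045, 0, 0, 0], [0.02, 0, 0.02, 0, 0, 0], [0, 0, 0, 0, 0, 0], [0, 0, 0, 0, 0, 0]]])

```text
clock: 40.38
tcp_pos: [0.6408, 0.2362, 0.0233]
orientation: [0.384, -0.051, 0.922, 0.022]
wrist_force: [-0.1, 0.2, -2.0]
finger_gap: 0.0431
grip_force: 51.8
```

drive_tool(series=[[[0.008, 0, 0.008, 0, 0, 0], [0, 0, 0, 0, 0, 0], [0, 0, 0, 0, 0, 0]]])

```text
clock: 40.75
tcp_pos: [0.6402, 0.2361, 0.0211]
orientation: [0.383, -0.051, 0.922, 0.021]
wrist_force: [0.6, -0.1, -0.7]
finger_gap: 0.0434
grip_force: 51.8
```

drive_tool(series=[[[0.005, 0, 0.005, 0, 0, 0], [0, 0, 0, 0, 0, 0], [0, 0, 0, 0, 0, 0]]])

```text
clock: 41.12
tcp_pos: [0.6407, 0.2361, 0.0209]
orientation: [0.384, -0.051, 0.922, 0.021]
wrist_force: [-4.2, -1.5, 6.0]
finger_gap: 0.0434
grip_force: 52.7
```

drive_tool(series=[[[0, 0, 0, 0, 0, 0], [0, 0, 0, 0, 0, 0], [0, 0, 0, 0, 0, 0], [0, 0, -0.1, 0, 0, 0], [0, 0, -0.3, 0, 0, 0], [0, 0, -0.3, 0, 0, 0], [-0.3, 0, -0.1, 0, 0, 0], [-0.3, 0, 0.05, 0, 0, 0], [0, 0, 0, 0, 0.05, 0], [0, 0, 0, 0, 0.05, 0], [0, 0, 0, 0, 0.05, 0], [0, 0, 0, 0, 0.05, 0], [0, 0, 0, 0, 0.05, 0], [0, 0, 0, 0, 0, 0], [0, 0, 0, 0, 0, 0]]], jaw=0.55)

```text
clock: 43.0
tcp_pos: [0.6275, 0.2348, 0.1333]
orientation: [0.011, -0.056, 0.998, 0.001]
wrist_force: [0.5, -0.7, -0.8]
finger_gap: 0.0662
grip_force: 0.0
```

```bash
cat > br.py <<'E'
from fx import *
C=cam('wrist');im=snap('wrist','w12.png').astype(int)
m=(im[...,0]>140)&(im[...,1]>100)&(im[...,2]<110);n,l,st,ce=cv2.connectedComponentsWithStats(m.astype(np.uint8))
for k in range(1,n):
    if st[k,4]>40: print(st[k],ce[k].round(1),back(ce[k],.04,C).round(4))
for r in models.silhouettes('block_red','wrist')[:3]:
    ys,xs=np.nonzero(r['region']);rc=cv2.minAreaRect(np.c_[xs,ys].astype(np.float32));print(r['score'],r['location'],rc)
E
python3 br.py; python3 plan.py .6402 .2361 .1 96.4
```

```text
[436 153  18  18 131] [444.8 161.7] [[0.5784 0.3393 0.04  ]]
[253 217  31  30 507] [268.  231.2] [[0.641  0.2268 0.04  ]]
[  4 351  12  10 100] [  9.3 355.5] [[0.777  0.0223 0.04  ]]
0.78 [449.9, 165.0] ((445.09552001953125, 161.74720764160156), (81.30183410644531, 63.06987762451172), 32.0053825378418)
0.74 [279.9, 223.9] ((280.5, 224.0), (64.0, 61.0), 90.0)
0.5 [88.0, 182.5] ((76.78666687011719, 178.98699951171875), (78.88965606689453, 163.30343627929688), 83.2670669555664)
turn [0.     0.0073 0.0001] shift after [-0.113 -0.002  0.287] shift before [-0.106 -0.002  0.289]
clock 43.10 tcp [0.6267 0.2348 0.1344] F [-0.1  0.1  0.4] gap 0.0661 grip 0.0 j [ 0.24  0.52  0.1   1.12 -0.    0.13]
```

drive_tool(series=[[[-0.112, -0.002, 0, 0, 0.007, 0], [0, 0, 0.3, 0, 0, 0], [0, 0, 0.3, 0, 0, 0], [0, 0, 0.2, 0, 0, 0], [0, 0, 0.15, 0, 0, 0], [0, 0, 0.02, 0, 0, 0], [0, 0, 0, 0, 0, 0], [0, 0, 0, 0, 0, 0]]])

```text
clock: 44.1
tcp_pos: [0.6422, 0.2362, 0.0193]
orientation: [0.001, -0.056, 0.998, 0.0]
wrist_force: [0.4, 1.0, -0.3]
finger_gap: 0.0662
grip_force: 0.0
```

drive_tool(series=[[[0, 0, 0, 0, 0, 0], [0, 0, 0, 0, 0, 0], [0, 0, 0, 0, 0, 0], [0, 0, 0, 0, 0, 0], [0, 0, 0, 0, 0, 0]]], jaw=-1, grip_force=40)

```text
clock: 44.72
tcp_pos: [0.6419, 0.2362, 0.0187]
orientation: [0.0, -0.056, 0.998, 0.0]
wrist_force: [-0.1, 0.1, 6.1]
finger_gap: 0.0437
grip_force: 42.2
```

drive_tool(series=[[[0, 0, -0.1, 0, 0, 0], [0, 0, -0.4, 0, 0, 0], [0, 0, -0.4, 0, 0, 0], [0, 0, 0, 0, 0, 0], [0, 0, 0, 0, 0, 0]]])

```text
clock: 45.35
tcp_pos: [0.6408, 0.2358, 0.1253]
orientation: [-0.001, -0.056, 0.998, -0.0]
wrist_force: [0.1, -0.6, -1.8]
finger_gap: 0.044
grip_force: 41.6
```

```bash
python3 -c "
from fx import *
from plan import main
main(*w(-.008,-.0633),.0315,96.4)"
```

```text
turn [-0.0001 -0.0006 -0.    ] shift after [ 0.952 -0.966  0.781] shift before [ 0.95  -0.966  0.783]
clock 45.35 tcp [0.6408 0.2358 0.1253] F [ 0.1 -0.6 -1.8] gap 0.0440 grip 41.6 j [0.24 0.57 0.16 1.16 0.   0.12]
```

drive_tool(series=[[[0.317, -0.322, 0, 0, 0, 0], [0.317, -0.322, 0, 0, 0, 0], [0.317, -0.322, 0, 0, 0, 0], [0, 0, 0.2, 0, 0, 0], [0, 0, 0.25, 0, 0, 0], [0, 0, 0.15, 0, 0, 0], [0, 0, 0.1, 0, 0, 0], [0, 0, 0.05, 0, 0, 0], [0, 0, 0, 0, 0, 0], [0, 0, 0, 0, 0, 0]]])

```text
clock: 46.6
tcp_pos: [0.5413, 0.1082, 0.0365]
orientation: [0.0, -0.056, 0.998, -0.0]
wrist_force: [0.7, -0.8, -1.4]
finger_gap: 0.0437
grip_force: 41.6
```

```bash
python3 -c "
from fx import *
from plan import main
main(*w(-.008,-.0633),.0315,96.4)"
```

```text
turn [-0.  0. -0.] shift after [ 0.009 -0.001  0.041] shift before [ 0.009 -0.001  0.041]
clock 46.60 tcp [0.5413 0.1082 0.0365] F [ 0.7 -0.8 -1.4] gap 0.0437 grip 41.6 j [ 0.05  0.42 -0.34  0.81 -0.   -0.06]
```

Lower the last 5 mm, release, lift, then check.

drive_tool(series=[[[0.008, 0, 0.025, 0, 0, 0], [0, 0, 0.02, 0, 0, 0], [0, 0, 0, 0, 0, 0], [0, 0, 0, 0, 0, 0]]])

```text
clock: 47.1
tcp_pos: [0.54, 0.108, 0.0307]
orientation: [-0.0, -0.056, 0.998, -0.0]
wrist_force: [0.8, -0.2, 0.6]
finger_gap: 0.0434
grip_force: 41.7
```

drive_tool(series=[[[0, 0, 0, 0, 0, 0], [0, 0, 0, 0, 0, 0], [0, 0, 0, 0, 0, 0], [0, 0, -0.1, 0, 0, 0], [0, 0, -0.4, 0, 0, 0], [0, 0, -0.45, 0, 0, 0], [0, 0, 0, 0, 0, 0], [0, 0, 0, 0, 0, 0]]], jaw=0.6)

```text
clock: 48.1
tcp_pos: [0.5399, 0.108, 0.1449]
orientation: [0.0, -0.056, 0.998, -0.0]
wrist_force: [0.1, 0.1, -1.0]
finger_gap: 0.0681
grip_force: 0.0
```

```bash
cat > br2.py <<'E'
from fx import *
C=cam('wrist');im=snap('wrist','w13.png').astype(int)
m=(im[...,0]>140)&(im[...,1]>100)&(im[...,2]<110);n,l,st,ce=cv2.connectedComponentsWithStats(m.astype(np.uint8))
for k in range(1,n):
    if st[k,4]>40: b=back(ce[k],.052,C);print(st[k],ce[k].round(1),b.round(4),(f(b)*1000).round(1))
from top import face
B=face(im,C,(225,150,340,260),.052);print((f(B)*1000).round(1).tolist())
E
python3 br2.py; python3 plan.py .6334 .0533 .16 96.4
```

```text
[252 199  33  32 505] [268.  214.7] [[0.539  0.0985 0.052 ]] [[ -5.8 -54.1]]
[552 282   8  12  67] [556.3 288. ] [[0.5729 0.3242 0.052 ]] [[ -64.5 -274.6]]
[118 403  11  10  86] [123.  407.6] [[ 0.7258 -0.008   0.052 ]] [[-179.5   72.4]]
thr 180.0 rect [281. 214.] [62. 52.] centre [0.5379 0.1075] sides [(np.float64(0.0378), np.float64(-175.0)), (np.float64(0.0421), np.float64(96.4))]
brass [271.6 220. ] 288 [[0.5426 0.1014 0.052 ]]
[[-24.6, -41.2], [13.2, -42.1], [13.2, -84.2], [-24.5, -85.2]]
turn [ 0.     -0.0007 -0.0001] shift after [-0.729 -0.54  -0.134] shift before [-0.729 -0.54  -0.136]
clock 48.15 tcp [0.5392 0.108  0.1439] F [-0.5  0.5  0.3] gap 0.0682 grip 0.0 j [ 0.05  0.32 -0.2   1.06 -0.   -0.06]
```

drive_tool(series=[[[-0.365, -0.27, 0, 0, 0, 0], [-0.365, -0.27, 0, 0, 0, 0], [0, 0, 0.3, 0, 0, 0], [0, 0, 0.3, 0, 0, 0], [0, 0, 0.17, 0, 0, 0], [0, 0, 0, 0, 0, 0], [0, 0, 0, 0, 0, 0]]])

```text
clock: 49.02
tcp_pos: [0.634, 0.0534, 0.0519]
orientation: [-0.001, -0.056, 0.998, 0.0]
wrist_force: [-0.1, 0.2, 0.6]
finger_gap: 0.0682
grip_force: 0.0
```

drive_tool(series=[[[0, 0, 0, 0, 0, 0], [0, 0, 0, 0, 0, 0], [0, 0, 0, 0, 0, 0], [0, 0, 0, 0, 0, 0], [0, 0, 0, 0, 0, 0]]], jaw=-1, grip_force=40)

```text
clock: 49.65
tcp_pos: [0.6346, 0.0535, 0.0529]
orientation: [0.0, -0.056, 0.998, 0.0]
wrist_force: [-1.2, 0.0, 6.0]
finger_gap: 0.0191
grip_force: 40.2
```

drive_tool(series=[[[0.04, 0, 0, 0, 0, 0], [0.05, 0, 0, 0, 0, 0], [0.05, 0, 0, 0, 0, 0], [0.05, 0, 0, 0, 0, 0], [0.04, 0, 0, 0, 0, 0], [0.04, 0, 0, 0, 0, 0], [0.03, 0, 0, 0, 0, 0], [0, 0, 0, 0, 0, 0], [0, 0, 0, 0, 0, 0]]])

```text
clock: 50.78
tcp_pos: [0.5998, 0.0495, 0.053]
orientation: [0.001, -0.056, 0.998, 0.0]
wrist_force: [4.9, 2.6, 4.5]
finger_gap: 0.0194
grip_force: 40.1
```

drive_tool(series=[[[0.02, 0, 0, 0, 0, 0], [0.02, 0, 0, 0, 0, 0], [0.02, 0, 0, 0, 0, 0], [0.02, 0, 0, 0, 0, 0], [0, 0, 0, 0, 0, 0], [0, 0, 0, 0, 0, 0]]])

```text
clock: 51.52
tcp_pos: [0.5968, 0.0492, 0.053]
orientation: [0.007, -0.056, 0.998, 0.001]
wrist_force: [23.1, 6.0, -11.5]
finger_gap: 0.019
grip_force: 40.1
```

drive_tool(series=[[[-0.03, 0, 0, 0, 0, 0], [0, 0, 0, 0, 0, 0]]])

```text
clock: 51.78
tcp_pos: [0.597, 0.0492, 0.053]
orientation: [0.004, -0.056, 0.998, 0.0]
wrist_force: [12.1, 4.7, -2.3]
finger_gap: 0.019
grip_force: 41.4
```

```bash
python3 - <<'E'
from fx import *
C=cam('wrist');im=snap('wrist','w14.png').astype(int);g=im.sum(2)//3
A,B=[proj(np.append(w(x,.064),.032),C)[0] for x in (.02,-.02)];print('expected pad edges',A,B)
c=int(A[0]);print(g[int(A[1])-8:int(A[1])+8,c].tolist());c=int(B[0]);print(g[int(B[1])-10:int(B[1])+14,c].tolist())
m=(im[...,0]>140)&(im[...,1]>100)&(im[...,2]<110);n,l,st,ce=cv2.connectedComponentsWithStats(m.astype(np.uint8))
for k in range(1,n):
    if st[k,4]>80: b=back(ce[k],.052,C);print(st[k],(f(b)*1000).round(1))
E
```

```text
expected pad edges [136.31511354  94.90385461] [146.13251832 185.76554949]
[199, 199, 200, 200, 202, 200, 200, 200, 183, 140, 159, 206, 214, 212, 214, 213]
[153, 151, 131, 112, 109, 110, 109, 104, 107, 118, 164, 202, 205, 206, 202, 203, 202, 201, 200, 201, 200, 205, 202, 202]
[ 398  119   53   54 2286] [[  0.6 -53.8]]
```

drive_tool(series=[[[0, 0, 0, 0, 0, 0], [0, 0, 0, 0, 0, 0], [0, 0, -0.1, 0, 0, 0], [0, 0, -0.4, 0, 0, 0], [0, 0, -0.5, 0, 0, 0], [0, 0, -0.5, 0, 0, 0], [0, 0, -0.4, 0, 0, -0.051], [0, 0, 0, 0, 0, 0], [0, 0, 0, 0, 0, 0]]], jaw=0.2)

```text
clock: 52.95
tcp_pos: [0.5921, 0.0486, 0.2801]
orientation: [-0.001, -0.135, 0.991, -0.0]
wrist_force: [-0.3, -0.3, -0.4]
finger_gap: 0.0513
grip_force: 0.0
```

```bash
python3 plan.py .6363 -.3035 .26 105.6
```

```text
turn [ 0.     -0.0004 -0.0004] shift after [ 0.434 -2.925  0.167] shift before [ 0.43  -2.926  0.168]
clock 52.95 tcp [0.5921 0.0486 0.2801] F [-0.3 -0.3 -0.4] gap 0.0513 grip 0.0 j [-0.05  0.35  0.18  1.41 -0.   -0.32]
```

drive_tool(series=[[[0.062, -0.418, 0, 0, 0, 0], [0.062, -0.418, 0, 0, 0, 0], [0.062, -0.418, 0, 0, 0, 0], [0.062, -0.418, 0, 0, 0, 0], [0.062, -0.418, 0, 0, 0, 0], [0.062, -0.418, 0, 0, 0, 0], [0.062, -0.418, 0, 0, 0, 0], [0, 0, 0, 0, 0, 0], [0, 0, 0, 0, 0, 0]]])

```text
clock: 54.08
tcp_pos: [0.6358, -0.3031, 0.278]
orientation: [-0.002, -0.135, 0.991, 0.001]
wrist_force: [0.1, -0.3, 0.5]
finger_gap: 0.0513
grip_force: 0.0
```

```bash
python3 plan.py .6363 -.3037 .144 105.6;  python3 - <<'E'
from fx import *
C=cam('wrist');im=snap('wrist','w15.png').astype(int)
print('handle corners expected',proj([[.6274,-.3162,.17],[.6443,-.2870,.17]],C), proj([.6363,-.3037,.17],C))
m=((im[...,0]>200)&(im[...,1]>90)&(im[...,2]<90)).astype(np.uint8);m[:,:200]=0
ys,xs=np.nonzero(m);print(xs.min(),xs.max(),ys.min(),ys.max())
h=((im.sum(2)<150)&(im[...,0]<80));
for r in range(200,262,3): print(r,np.nonzero(m[r])[0][[0,-1]].tolist() if m[r].any() else None,end=' ')
E
```

```text
turn [ 0.001  -0.0011 -0.0004] shift after [-0.002 -0.006  1.117] shift before [-0.006 -0.01   1.117]
clock 54.08 tcp [ 0.6358 -0.3031  0.278 ] F [ 0.1 -0.3  0.5] gap 0.0513 grip 0.0 j [-0.56  0.6   0.57  1.55 -0.   -0.83]
handle corners expected [[266.76141785 196.4926829 ]
 [298.60016556 227.72947594]] [[279.99938068 212.15778735]]
263 295 196 226
200 [263, 294] 203 [263, 294] 206 [264, 294] 209 [264, 293] 212 [264, 294] 215 [264, 294] 218 [264, 294] 221 [264, 294] 224 [264, 294] 227 None 230 None 233 None 236 None 239 None 242 None 245 None 248 None 251 None 254 None 257 None 260 None
```

drive_tool(series=[[[-0.002, -0.006, 0.3, 0, 0, 0], [0, 0, 0.3, 0, 0, 0], [0, 0, 0.25, 0, 0, 0], [0, 0, 0.15, 0, 0, 0], [0, 0, 0.11, 0, 0, 0], [0, 0, 0, 0, 0, 0], [0, 0, 0, 0, 0, 0]]])

```text
clock: 55.0
tcp_pos: [0.6374, -0.304, 0.148]
orientation: [0.0, -0.136, 0.991, -0.0]
wrist_force: [-0.4, -0.2, -0.7]
finger_gap: 0.051
grip_force: 0.0
```

drive_tool(series=[[[0, 0, 0, 0, 0, 0], [0, 0, 0, 0, 0, 0], [0, 0, 0, 0, 0, 0], [0, 0, 0, 0, 0, 0], [0, 0, 0, 0, 0, 0]]], jaw=-1, grip_force=50)

```text
clock: 55.62
tcp_pos: [0.6374, -0.3045, 0.1479]
orientation: [0.0, -0.135, 0.991, -0.001]
wrist_force: [0.0, 1.6, 4.5]
finger_gap: 0.0237
grip_force: 49.8
```

drive_tool(series=[[[0, 0, -0.1, 0, 0, 0], [0, 0, -0.2, 0, 0, 0], [0, 0, -0.35, 0, 0, 0], [0, 0, -0.35, 0, 0, 0], [0, 0, 0, 0, 0, 0], [0, 0, 0, 0, 0, 0]]])

```text
clock: 56.38
tcp_pos: [0.6369, -0.3041, 0.2663]
orientation: [-0.001, -0.135, 0.991, 0.0]
wrist_force: [-0.5, -0.2, -1.8]
finger_gap: 0.0231
grip_force: 49.3
```

```bash
python3 plan.py .5333 .0976 .1815 105.6
```

```text
turn [ 0.0002 -0.0005 -0.0002] shift after [-0.069  3.456  0.706] shift before [-0.068  3.456  0.709]
clock 56.38 tcp [ 0.6369 -0.3041  0.2663] F [-0.5 -0.2 -1.8] gap 0.0231 grip 49.3 j [-0.56  0.59  0.54  1.52 -0.   -0.83]
```

drive_tool(series=[[[-0.009, 0.432, 0, 0, 0, 0], [-0.009, 0.432, 0, 0, 0, 0], [-0.009, 0.432, 0, 0, 0, 0], [-0.009, 0.432, 0, 0, 0, 0], [-0.009, 0.432, 0, 0, 0, 0], [-0.009, 0.432, 0, 0, 0, 0], [-0.009, 0.432, 0, 0, 0, 0], [-0.009, 0.432, 0, 0, 0, 0], [0, 0, 0.2, 0, 0, 0], [0, 0, 0.2, 0, 0, 0], [0, 0, 0, 0, 0, 0], [0, 0, 0, 0, 0, 0], [0, 0, 0, 0, 0, 0]]])

```text
clock: 58.0
tcp_pos: [0.5345, 0.0974, 0.2197]
orientation: [0.0, -0.135, 0.991, -0.0]
wrist_force: [0.3, 0.4, -0.2]
finger_gap: 0.0234
grip_force: 49.6
```

```bash
python3 plan.py .5333 .0976 .1804 105.6; python3 - <<'E'
from fx import *
im=snap('scene').astype(int);C=cam('scene');s=env.get_state();t=s['tcp_pos']
print('tip exp',proj([t[0],t[1],t[2]-.1329],C),'yellow exp',proj([.5333,.0976,.052],C))
x0,y0=285,200;a=im[y0:230,x0:315];m=(a[...,0]>150)&(a[...,1]>120)&(a[...,2]<150);ys,xs=np.nonzero(m);print(len(xs),xs.mean()+x0,ys.mean()+y0)
E
```

```text
turn [-0.      0.0001 -0.0003] shift after [0.01  0.004 0.327] shift before [0.01  0.004 0.327]
clock 58.00 tcp [0.5345 0.0974 0.2197] F [ 0.3  0.4 -0.2] gap 0.0234 grip 49.6 j [ 0.03  0.26 -0.08  1.23 -0.   -0.24]
tip exp [[296.48459016 208.39167149]] yellow exp [[296.17695496 214.55669479]]
47 297.6595744680851 217.31914893617022
```

```bash
python3 - <<'E'
from fx import *
im=snap('scene').astype(int);C=cam('scene')
a=im[206:224,288:308]
for r in range(len(a)): print(206+r,' '.join('R' if p[0]>120 and p[1]<80 else 'Y' if p[0]>150 and p[1]>120 and p[2]<150 else 'W' if min(p)>140 else 'o' if p[0]>120 else '.' for p in a[r]))
print(proj([np.append(w(x,y),.052) for x,y in [(.02,-.041),(.02,-.085),(-.02,-.041),(-.02,-.085)]],C).round(1).tolist())
E
```

```text
206 . . . . . . . . . . . . . . . . . . . .
207 . . . . . . . . . . . . . . . . . . . .
208 . . . . . . . . . . . . . . . . . . . .
209 . . . . . . . . . . . . . . . . . . . .
210 . . . . . . o o o o . . . . . . . . . .
211 . . . . . o R R R R R R R R R . . . . .
212 . . . . . o R o Y Y o R R R R R R R R .
213 . . . . . o o Y Y Y Y Y o R R R R R R .
214 . . . . . o Y Y Y Y Y Y Y R R R R R R .
215 o o o . . o Y Y Y Y Y Y Y o R R R R R .
216 W W W W W Y Y Y Y Y Y Y Y R R R R R R .
217 W W W W W Y o Y Y Y Y o o R R R R R o .
218 W W W W W o R R o o R R R R R R R R o o
219 W W W W W o R R R R R R R R R R R R o o
220 W W W W W o R R R R R R R R R R R R o o
221 W W W W W o R R R R R R R R R R R R o .
222 W W W W W o R R R R R R R R R R R R o .
223 W W W W W o Y Y Y Y o o o o o o R R Y o
[[292.7, 209.5], [305.8, 210.5], [291.9, 219.1], [305.3, 220.1]]
```

The yellow contact is centred at (297,215), matching the expected pixel, so I descend.

drive_tool(series=[[[0.01, 0.002, 0.1, 0, 0, 0], [0, 0, 0.08, 0, 0, 0], [0, 0, 0.05, 0, 0, 0], [0, 0, 0.04, 0, 0, 0], [0, 0, 0.03, 0, 0, 0], [0, 0, 0.03, 0, 0, 0], [0, 0, 0, 0, 0, 0], [0, 0, 0, 0, 0, 0], [0, 0, 0, 0, 0, 0], [0, 0, 0, 0, 0, 0], [0, 0, 0, 0, 0, 0], [0, 0, 0, 0, 0, 0]]])

```text
clock: 59.6
tcp_pos: [0.5328, 0.0976, 0.1793]
orientation: [-0.0, -0.135, 0.991, 0.0]
wrist_force: [-0.9, -0.2, 1.1]
finger_gap: 0.0239
grip_force: 49.8
```

drive_tool(series=[[[0, 0, 0, 0, 0, 0], [0, 0, 0, 0, 0, 0], [0, 0, 0, 0, 0, 0]]])

```text
clock: 59.98
tcp_pos: [0.5327, 0.0976, 0.1793]
orientation: [-0.0, -0.135, 0.991, 0.0]
wrist_force: [-0.6, -0.2, 1.0]
finger_gap: 0.0232
grip_force: 49.8
```

drive_tool(series=[[[0, 0, -0.1, 0, 0, 0], [0, 0, -0.3, 0, 0, 0], [0, 0, -0.32, 0, 0, 0], [0.009, -0.432, 0, 0, 0, 0], [0.009, -0.432, 0, 0, 0, 0], [0.009, -0.432, 0, 0, 0, 0], [0.009, -0.432, 0, 0, 0, 0], [0.009, -0.432, 0, 0, 0, 0], [0.009, -0.432, 0, 0, 0, 0], [0.009, -0.432, 0, 0, 0, 0], [0.009, -0.432, 0, 0, 0, 0], [0, 0, 0, 0, 0, 0], [0, 0, 0, 0, 0, 0], [0, 0, 0, 0, 0, 0]]])

```text
clock: 61.72
tcp_pos: [0.6359, -0.303, 0.2664]
orientation: [-0.0, -0.136, 0.991, -0.0]
wrist_force: [-0.2, 0.5, -0.3]
finger_gap: 0.0235
grip_force: 49.7
```

```bash
python3 plan.py .6368 -.3035 .148 105.6
```

```text
turn [-0.     -0.0002  0.0003] shift after [-0.006 -0.006  0.987] shift before [-0.007 -0.006  0.987]
clock 61.73 tcp [ 0.6359 -0.303   0.2664] F [-0.2  0.5 -0.3] gap 0.0235 grip 49.7 j [-0.56  0.59  0.53  1.51 -0.   -0.83]
```

drive_tool(series=[[[-0.004, -0.004, 0.2, 0, 0, 0], [0, 0, 0.25, 0, 0, 0], [0, 0, 0.25, 0, 0, 0], [0, 0, 0.15, 0, 0, 0], [0, 0, 0.1, 0, 0, 0], [0, 0, 0.03, 0, 0, 0], [0, 0, 0, 0, 0, 0], [0, 0, 0, 0, 0, 0], [0, 0, 0, 0, 0, 0]]])

```text
clock: 62.85
tcp_pos: [0.6366, -0.3049, 0.1488]
orientation: [-0.0, -0.135, 0.991, -0.0]
wrist_force: [-0.6, 0.5, -0.7]
finger_gap: 0.0234
grip_force: 49.8
```

drive_tool(series=[[[0, 0, 0.008, 0, 0, 0], [0, 0, 0, 0, 0, 0], [0, 0, 0, 0, 0, 0]]])

```text
clock: 63.22
tcp_pos: [0.6365, -0.3048, 0.1478]
orientation: [-0.0, -0.135, 0.991, -0.0]
wrist_force: [-0.2, 1.9, 4.7]
finger_gap: 0.0234
grip_force: 50.4
```

drive_tool(series=[[[0, 0, 0, 0, 0, 0], [0, 0, 0, 0, 0, 0], [0, 0, 0, 0, 0, 0], [0, 0, -0.1, 0, 0, 0], [0, 0, -0.3, 0, 0, 0], [0, 0, -0.4, 0, 0, 0], [0, 0, 0, 0, 0, 0], [0, 0, 0, 0, 0, 0]]], jaw=0.2)

```text
clock: 64.22
tcp_pos: [0.6365, -0.3047, 0.2435]
orientation: [-0.0, -0.135, 0.991, -0.0]
wrist_force: [-0.9, 0.1, 0.2]
finger_gap: 0.0511
grip_force: 0.0
```

```bash
python3 plan.py .5965 .049 .24 96.4; python3 - <<'E'
from fx import *
C=cam('wrist');im=snap('wrist').astype(int)
m=((im[...,0]>200)&(im[...,1]>90)&(im[...,2]<90)).astype(np.uint8);m[:,:240]=0;m[270:]=0;m[:,330:]=0
ys,xs=np.nonzero(m);print(xs.min(),xs.max(),ys.min(),ys.max())
print(proj([[.6274,-.3162,.17],[.6443,-.2870,.17]],C))
E
```

```text
turn [-0.0002 -0.0001  0.051 ] shift after [0.003 2.966 0.029] shift before [-0.47   2.928  0.028]
clock 64.22 tcp [ 0.6365 -0.3047  0.2435] F [-0.9  0.1  0.2] gap 0.0511 grip 0.0 j [-0.56  0.59  0.47  1.46 -0.   -0.83]
263 299 206 240
[[267.89240567 208.86022301]
 [304.4723202  244.46764352]]
```

drive_tool(series=[[[0, 0, 0, 0, 0, 0.051], [0, 0.42, 0, 0, 0, 0], [0, 0.42, 0, 0, 0, 0], [0, 0.42, 0, 0, 0, 0], [0, 0.42, 0, 0, 0, 0], [0, 0.42, 0, 0, 0, 0], [0, 0.43, 0, 0, 0, 0], [0, 0.43, 0, 0, 0, 0], [0, 0, 0.4, 0, 0, 0], [0, 0, 0.4, 0, 0, 0], [0, 0, 0.4, 0, 0, 0], [0, 0, 0.4, 0, 0, 0], [0, 0, 0, 0, 0, 0], [0, 0, 0, 0, 0, 0]]])

```text
clock: 66.03
tcp_pos: [0.597, 0.0484, 0.0519]
orientation: [-0.0, -0.056, 0.998, -0.0]
wrist_force: [0.1, -0.4, 0.8]
finger_gap: 0.051
grip_force: 0.0
```

drive_tool(series=[[[0, 0, 0, 0, 0, 0], [0, 0, 0, 0, 0, 0], [0, 0, 0, 0, 0, 0], [0, 0, 0, 0, 0, 0], [0, 0, 0, 0, 0, 0]]], jaw=-1, grip_force=40)

```text
clock: 66.65
tcp_pos: [0.5982, 0.0494, 0.0535]
orientation: [0.002, -0.056, 0.998, 0.001]
wrist_force: [-0.6, 4.0, 6.1]
finger_gap: 0.019
grip_force: 40.7
```

drive_tool(series=[[[-0.04, 0, 0, 0, 0, 0], [-0.06, 0, 0, 0, 0, 0], [-0.06, 0, 0, 0, 0, 0], [-0.06, 0, 0, 0, 0, 0], [-0.06, 0, 0, 0, 0, 0], [-0.04, 0, 0, 0, 0, 0], [0, 0, 0, 0, 0, 0], [0, 0, 0, 0, 0, 0]]])

```text
clock: 67.65
tcp_pos: [0.6357, 0.0535, 0.0535]
orientation: [0.001, -0.056, 0.998, 0.001]
wrist_force: [-2.5, 3.5, 7.3]
finger_gap: 0.0192
grip_force: 40.9
```

drive_tool(series=[[[0, 0, 0, 0, 0, 0], [0, 0, 0, 0, 0, 0], [0, 0, -0.1, 0, 0, 0], [0, 0, -0.4, 0, 0, 0], [0, 0, -0.3, 0, 0, 0], [0, 0, -0.2, 0, 0, 0], [0, 0, 0, 0, 0, 0], [0, 0, 0, 0, 0, 0]]], jaw=0.6)

```text
clock: 68.65
tcp_pos: [0.6345, 0.0526, 0.1702]
orientation: [-0.001, -0.056, 0.998, -0.0]
wrist_force: [0.5, 0.3, -0.6]
finger_gap: 0.068
grip_force: 0.0
```

```bash
python3 -c "
from fx import *
from plan import main
main(*w(0,-.0635),.031,96.4)"; python3 br2.py
```

```text
turn [ 0.     -0.0006 -0.0001] shift after [0.796 0.547 1.16 ] shift before [0.794 0.547 1.162]
clock 68.65 tcp [0.6345 0.0526 0.1702] F [ 0.5  0.3 -0.6] gap 0.0680 grip 0.0 j [-0.04  0.46  0.09  1.2  -0.   -0.15]
[347  59  31  33 772] [362.   74.9] [[0.5328 0.0976 0.052 ]] [[  0.5 -53.9]]
[191 331  12  10  88] [196.6 335.7] [[ 0.7578 -0.0077  0.052 ]] [[-211.4   75.8]]
[202 346  11   9  88] [207. 350.] [[0.7717 0.002  0.052 ]] [[-226.2   67.7]]
thr 178.4 rect [281.5 219. ] [18. 25.] centre [0.6435 0.0538] sides [(np.float64(0.0192), np.float64(96.4)), (np.float64(0.0147), np.float64(7.1))]
[[-97.3, 11.6], [-97.3, -7.7], [-112.0, -7.8], [-112.0, 11.7]]
```

drive_tool(series=[[[0.4, 0.27, 0, 0, 0, 0], [0.396, 0.277, 0, 0, 0, 0], [0, 0, 0.35, 0, 0, 0], [0, 0, 0.35, 0, 0, 0], [0, 0, 0.25, 0, 0, 0], [0, 0, 0.15, 0, 0, 0], [0, 0, 0.06, 0, 0, 0], [0, 0, 0, 0, 0, 0], [0, 0, 0, 0, 0, 0]]])

```text
clock: 69.82
tcp_pos: [0.5331, 0.1073, 0.0325]
orientation: [0.0, -0.056, 0.998, -0.0]
wrist_force: [-0.1, 0.6, -1.0]
finger_gap: 0.0682
grip_force: 0.0
```

drive_tool(series=[[[0, 0, 0, 0, 0, 0], [0, 0, 0, 0, 0, 0], [0, 0, 0, 0, 0, 0], [0, 0, 0, 0, 0, 0], [0, 0, 0, 0, 0, 0]]], jaw=-1, grip_force=40)

```text
clock: 70.45
tcp_pos: [0.5334, 0.1073, 0.0328]
orientation: [0.0, -0.056, 0.998, -0.0]
wrist_force: [-0.2, -0.8, 6.4]
finger_gap: 0.0435
grip_force: 42.2
```

drive_tool(series=[[[-0.02, 0, -0.1, 0, 0, 0], [0, 0, -0.4, 0, 0, 0], [0, 0, -0.5, 0, 0, 0], [0, 0, -0.4, 0, 0, 0], [0, 0, 0, 0, 0, 0], [0, 0, 0, 0, 0, 0]]])

```text
clock: 71.2
tcp_pos: [0.5346, 0.1075, 0.1995]
orientation: [-0.001, -0.056, 0.998, -0.0]
wrist_force: [-1.0, 0.5, -2.2]
finger_gap: 0.0436
grip_force: 43.3
```

```bash
python3 plan.py .4383 -.3371 .023 96.4
```

```text
turn [ 0.     -0.0006 -0.    ] shift after [ 1.21  -3.593  1.471] shift before [ 1.207 -3.593  1.473]
clock 71.20 tcp [0.5346 0.1075 0.1995] F [-1.   0.5 -2.2] gap 0.0436 grip 43.3 j [ 0.05  0.27 -0.11  1.19 -0.   -0.06]
```

drive_tool(series=[[[0.134, -0.399, 0, 0, 0, 0], [0.134, -0.399, 0, 0, 0, 0], [0.134, -0.399, 0, 0, 0, 0], [0.134, -0.399, 0, 0, 0, 0], [0.134, -0.399, 0, 0, 0, 0], [0.134, -0.399, 0, 0, 0, 0], [0.134, -0.399, 0, 0, 0, 0], [0.134, -0.399, 0, 0, 0, 0], [0.134, -0.399, 0, 0, 0, 0], [0, 0, 0, 0, 0, 0], [0, 0, 0.4, 0, 0, 0], [0, 0, 0.4, 0, 0, 0], [0, 0, 0.3, 0, 0, 0], [0, 0, 0.2, 0, 0, 0], [0, 0, 0.08, 0, 0, 0], [0, 0, 0, 0, 0, 0], [0, 0, 0, 0, 0, 0]]])

```text
clock: 73.32
tcp_pos: [0.4397, -0.3371, 0.0354]
orientation: [0.0, -0.056, 0.998, -0.001]
wrist_force: [-0.0, -0.3, -1.6]
finger_gap: 0.043
grip_force: 43.2
```

```bash
python3 plan.py .4383 -.3371 .0255 96.4
```

```text
turn [-0.0004 -0.      0.0001] shift after [0.012 0.001 0.082] shift before [0.012 0.001 0.082]
clock 73.33 tcp [ 0.4397 -0.3371  0.0354] F [-0.  -0.3 -1.6] gap 0.0430 grip 43.2 j [-0.8   0.42 -0.34  0.81 -0.   -0.91]
```

drive_tool(series=[[[0, 0, 0.04, 0, 0, 0], [0, 0, 0.035, 0, 0, 0], [0, 0, 0, 0, 0, 0], [0, 0, 0, 0, 0, 0]]])

```text
clock: 73.82
tcp_pos: [0.4391, -0.3369, 0.0255]
orientation: [-0.0, -0.056, 0.998, -0.0]
wrist_force: [0.6, 0.0, -1.9]
finger_gap: 0.0435
grip_force: 43.2
```

drive_tool(series=[[[0, 0, 0, 0, 0, 0], [0, 0, 0, 0, 0, 0], [0, 0, 0, 0, 0, 0], [0, 0, -0.1, 0, 0, 0], [0, 0, -0.4, 0, 0, 0], [0, 0, -0.5, 0, 0, 0], [0, 0, -0.5, 0, 0, 0], [0.3, 0.3, -0.2, 0, 0, 0], [0, 0.45, 0, 0, 0, 0], [0, 0.45, 0, 0, 0, 0], [0, 0.45, 0, 0, 0, 0], [0, 0.45, 0, 0, 0, 0], [0, 0, 0, 0, 0, 0], [0, 0, 0, 0, 0, 0]]], jaw=0.6)

```text
clock: 75.58
tcp_pos: [0.3759, -0.0905, 0.2303]
orientation: [0.0, -0.056, 0.998, -0.001]
wrist_force: [0.0, 0.1, -0.6]
finger_gap: 0.0684
grip_force: 0.0
```

```bash
python3 - <<'E'
from h import *
im=snap('top')
cv2.imwrite('pics/final.png',cv2.resize(im[120:320,140:480],None,fx=2.3,fy=2.3,interpolation=cv2.INTER_CUBIC)[:,:,::-1])
E
```

```text
(no output)
```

View pics/final.png

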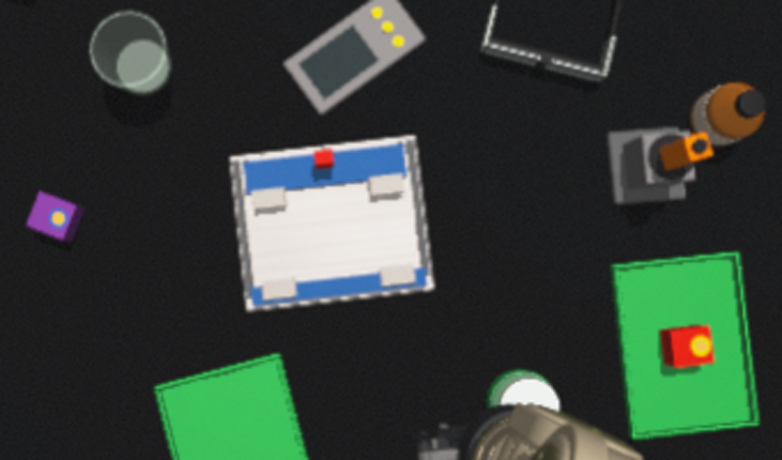

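The red block lies flat in the right-hand tray with its yellow ring up, at crop pixel (688,346). The probe hangs in its stand at (698,147), the jaw is open, and the other things have not moved. I hand the job in.

```bash
python3 -c "
from h import *
print(order.hand_in())"
```

```text
the job is handed in; nothing more can be done
None
```

The job is handed in, with no verdict shown: only the red block was on the bench, and I clamped and probed it blue-up, then yellow-up; it now lies in the right-hand green tray, with the probe in its stand and the jaw open about 39 mm.

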